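# Put the spare key away in the combination key box

### The arm

A 6-joint arm with a two-finger parallel gripper is mounted at the origin on the work surface. World frame = base frame: x ahead of the robot, y to its left, z up, the work surface at z = 0. Lengths are in m, angles in rad, forces in N, time in s.
With the tool pointing down it reaches from about 0.3 to 0.95 m from the base axis. Payload 3.1 kg.
Tool frame: the origin (TCP) lies at the very end of the fingers, on their centre line; the grasp point (between the pads) lies 19 mm behind it; z points along the fingers, y is the line along which they close (so a half turn about z gives the same grasp; the last joint's range is limited). The gripper opens to 85 mm and grips with 20 to 120 N. Pads are 22 mm wide; open, the fingers measure 114 mm over their backs; the gripper's body (76 mm by 85 mm) begins 54 mm behind the grasp point. The pads swing forward as they close: fully open they stand 13 mm farther back than shut.
Start: joints at [-1.379, 0.308, 1.634, -0, 1.2, -0.07], TCP at [0.162, -0.604, 0.231] pointing down, gripper open.
Joint ranges: [-3.06, 3.06], [-0.79, 1.96], [0.05, 2.63], [-1.19, 4.34], [0.05, 2.64], [-2.94, 2.94]. Speed limits (rad/s): [2.79, 2.79, 3.14, 3.14, 3.14, 3.14].

### API

Orientations are given as a unit quaternion [x, y, z, w].
In Python, from bench import r gives the robot as it stands.
- The arm moves only by the shell command python3 nudge.py 'ROWS' [OPENING] [FORCE]. ROWS is rows parted by semicolons, their numbers by spaces, 1 to 5 of them, each of 6 numbers: dx, dy, dz in m, then a rotation vector rx, ry, rz in rad; each row is the pose to reach, as a shift and turn from the pose commanded when the command began, along the tool's axes at that moment; what a row does not reach only later rows make up. A row lasts 1/12 s, in which the tool goes at most 0.0417 m and 0.125 rad, less where a joint would pass 70% of its speed; a pose out of reach is approached as far as the arm can. OPENING is the finger opening in m, set as the command begins (- or left out keeps the last). The fingers move at their own pace and stop on an object; FORCE is the grip in N (left out, the last holds). Time passes only in rows, so rows that do not move let the fingers close. It prints the time, the measured TCP pose, the force, the opening and the grip force at its end.
- r.observe(): the state, without advancing time (a new reading comes with each control period).
- r.get_image(name): name is "scene" or "top" or "wrist"; returns the picture (480x640x3 uint8, red, green, blue); there is no depth.
- r.camera_params(name): a dict with "camera_matrix" (3x3 intrinsics, pixels), "T" (4x4, takes a point from camera to world coordinates). Camera axes: x right, y up, looking along -z (the intrinsics and any distortion apply to the point x, -y, -z); pixel columns grow to the right and rows downward; lengths in m; the calibration is good to about 2 mm. The wrist camera is an equidistant fisheye: a pixel r from the principal point sees the ray r / f radians off the axis. A picture is of the moment at which its call begins: read the wrist's pose just before it. camera_params takes no time and is no camera call; for the wrist camera it gives the pose at the moment of the call.
- r.hand_in(): hands the job in; it is judged then, once.
The state is a dict: "t": time; "joint_positions": joint angles; "qvel": joint speeds; "joint_torque": joint torques, N m; "ee_pos": TCP position; "tool_rot": TCP orientation; "wrist_force": force on the tool from outside, world axes, zero at the start; "ft_torque": the same for the moment, N m; "finger_gap": finger opening in m; "grip_force": force on a finger pad.
Only numpy, scipy, OpenCV 4.12 (cv2) and the standard library are available. Lean on these libraries where they do the work, as an engineer would, in place of code of your own. Each camera call takes 0.05 s, during which the arm holds its last target. There are 200 camera calls.

### The job

Roll the three thumbwheels of the key box so that they show 2, 5, 3 pips squarely on top, from left to right as seen from the robot. Only when the code is set, pull the drawer fully open, then lay the spare key on its wooden tag flat inside the drawer, leaving the drawer open and the code as set. Do not shift the tin, jar or brush.

Things in the scene. Friction and masses are not known exactly. Their poses are not given: they have to be found in the camera images.
- keybox: Grey steel combination key box, fixed to the ledge: 170 (x) x 310 (y) mm, flat deck 55 mm high. Origin: centre of its underside; x from its front (the drawer, facing the robot) to its back, y left, z up. On the deck stand three white thumbwheels in a row on a 10 mm steel axle along y, across the box's centre, 95 mm above the ledge, 78 mm apart (48 mm free between neighbours).
- bar_mid (a point): middle of the steel carrying-handle bar: 16 mm thick, along y, right above the axle, 280 mm above the ledge, on posts 146 mm left and right of centre that rise from 12 mm thick cheeks (50 mm long, up to 115 mm high). It blocks a gripper coming straight down on the wheels: lean the tool about 35 degrees, fingers pointing down and away from the robot, to come in under it.
- wheel_left_axle (a point): centre of the left wheel, on the axle. Each wheel is a six-sided drum, 30 mm wide along y, 80 mm across oppopoint faces (92 across corners); its flat sides can be pinched off the axle and swung round it, turning the tool along with the wheel. Its six 46 x 30 mm rim faces bear 1 to 6 black pips, as on dice. The number set is that of the face on top (level, facing straight up).
- wheel_mid_axle (a point): centre of the middle wheel, on the axle; same shape
- wheel_right_axle (a point): centre of the right wheel, on the axle; same shape
- wheel_left (a joint): Left thumbwheel (seen from the robot), turning on the axle. Value 0 with the one-pip face on top, 1.047 with two pips on top, and so on: (n-1) x 60 degrees for n pips. It grows as the wheel's top rolls away from the robot (box's +x). Stops at -0.35 and 5.6: it does not go right round. Stays where left: turning takes 0.06 N m (2 N near the rim); no click stops.
- wheel_mid (a joint): Middle thumbwheel; same meaning as for the left one
- wheel_right (a joint): Right thumbwheel; same meaning as for the left one
- drawer (a joint): how far the wooden drawer under the wheels is pulled out, in m: 0 shut, 0.11 fully open. It slides along the key box's -x, towards the robot, and stays where it is left; sliding takes 2 to 4 N.
- handle (a point): middle of the drawer's steel bar handle (moves with the drawer): bar 10 mm thick, 110 mm long along the key box's y, 36 mm above the ledge; its centreline is 42 mm in front of the drawer's front face, so a finger fits behind it from above
- drawer_floor (a point): centre of the drawer's inner floor, 9 mm above the ledge (moves with the drawer); axes as the key box's. The inside is 138 (x) x 208 (y) mm, the walls up to 43 mm above the ledge, the front 45 mm. With the drawer fully open, the front 100 mm of the inside is clear of the deck: the middle of that part is 17 mm in front of this point (-x).
- key: spare key on a dark wooden tag, lying flat: tag 70 x 30 x 16 mm (x, y, z) with the steel key rigidly fixed to its +x end (reaching 84 mm from the origin, up to 22 mm wide). 60 g. Origin: centre of the tag's underside; x along the tag towards the key. Lies on the ledge left or right of the key box, the polish tin on the other side.
- tin: bystander: round lidded polish tin with a twist wing, 84 mm across, 42 mm high; origin under its centre
- jar: bystander: glass key jar with cork lid, 96 mm across, 128 mm high; origin under its centre
- brush: bystander: shoe brush, 150 x 50 x 38 mm along its x, bristles down; origin under its centre

How it is judged:
By the outcome, as a careful person would: the job done as asked, in the order asked, and still so for the second after the job is handed in, with the robot touching nothing.
It also fails if it takes over 72 s, if anything falls off the work surface, if the arm or the gripper's body presses on something with over 40 N, if the wrist force passes 120 N, or if a joint passes its speed limit or range.

## Working session

There is one attempt and no reset: what is moved stays moved. The work goes in short steps, Python scripts to look and compute and a shell command to move; the robot and the scene stay as the last step left them, time stands still between calls to the robot, and variables do not carry over. Pictures are saved under pics/ and viewed, at most 10 in all, crops included, and the job is handed in when it is done.

```bash
ls; mkdir -p pics
python3 - <<'E'
from bench import r
import cv2
for n in ("scene","top"):
    cv2.imwrite(f"pics/{n}0.png",r.get_image(n)[:,:,::-1]); p=r.camera_params(n); print(n,p)
print(r.observe())
E
```

```text
bench.py
nudge.py
pics
scene {'camera_matrix': array([[488.51456613,   0.        , 313.19605002],
       [  0.        , 488.51456613, 241.16828264],
       [  0.        ,   0.        ,   1.        ]]), 'T': array([[-0.72367061, -0.51529592,  0.45909799,  1.08694249],
       [ 0.69012564, -0.54536181,  0.47571746,  0.57581221],
       [ 0.00523924,  0.66109804,  0.75028124,  1.06783471],
       [ 0.        ,  0.        ,  0.        ,  1.        ]])}
top {'camera_matrix': array([[469.68293546,   0.        , 316.60876999],
       [  0.        , 469.68293546, 236.11315036],
       [  0.        ,   0.        ,   1.        ]]), 'T': array([[ 0.00739703,  0.99085168, -0.13475249,  0.42783777],
       [-0.99994492,  0.00632602, -0.00837441, -0.01301509],
       [-0.00744535,  0.13480701,  0.9908439 ,  1.15428441],
       [ 0.        ,  0.        ,  0.        ,  1.        ]])}
{'t': 0.1, 'joint_positions': array([-1.37873455e+00,  3.08918560e-01,  1.63504157e+00, -2.40369689e-05,
        1.19976411e+00, -6.96789631e-02]), 'qvel': array([ 0.0018975 , -0.00018325, -0.00218707,  0.00098051,  0.00109623,
       -0.00112077]), 'joint_torque': array([-6.37939829e-04, -4.16408587e+01, -2.77644986e+01, -1.32689102e-04,
        4.00344361e-03, -1.19204154e-05]), 'ee_pos': array([ 0.1615613 , -0.60297483,  0.23016999]), 'tool_rot': array([ 9.91447555e-01,  1.30501376e-01, -7.63517867e-05, -1.06311428e-03]), 'wrist_force': array([-0.27105253,  0.2036932 , -0.30248383]), 'ft_torque': array([-0.01249886,  0.01474439,  0.06701209]), 'grip_force': 0.0, 'finger_gap': 0.0856972738915652}
```
View pics/scene0.png

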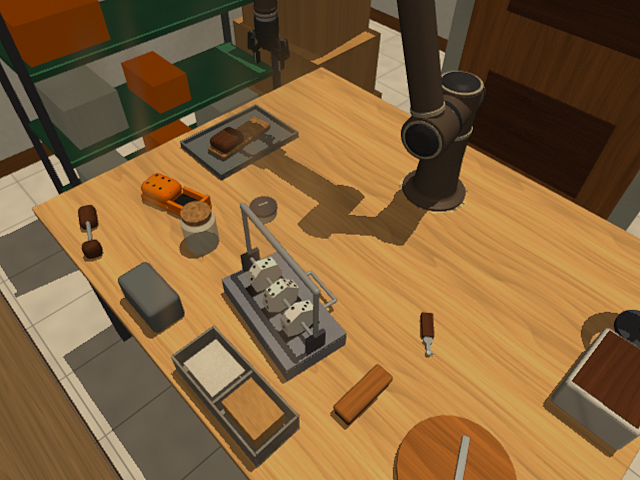

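View pics/top0.png

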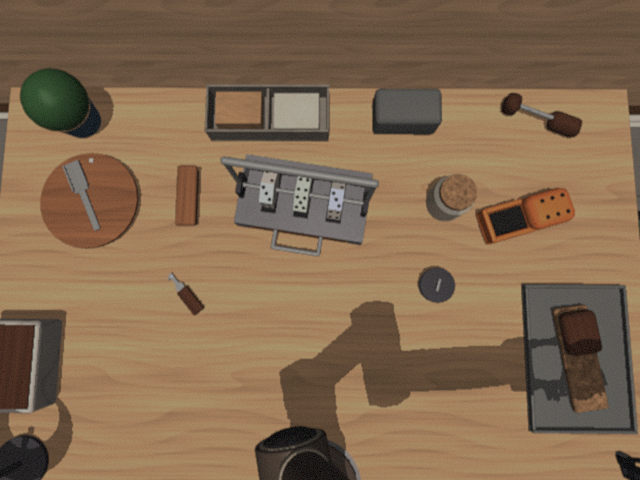

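The scene view shows the box at about (283,310) and the key at (427,332). In the top view the box is near (303,198), the key at (188,295), the tin at (437,285) and the jar at (454,195). I'll zoom in on the box next.

Run:
```python
import cv2,numpy as np
a=cv2.imread('pics/top0.png')[145:265,215:395]; b=cv2.imread('pics/scene0.png')[195:385,215:355]
a=cv2.resize(a,None,fx=4,fy=4,interpolation=cv2.INTER_CUBIC)[:, :720]
b=cv2.resize(b,None,fx=4,fy=4,interpolation=cv2.INTER_CUBIC)
# two crops side by side in 800x600
a=cv2.resize(a,(440,293)); b=cv2.resize(b,(360,489))
m=np.zeros((600,800,3),np.uint8); m[:293,:440]=a; m[:489,440:]=b
k=cv2.imread('pics/top0.png')[265:325,155:215]; m[300:600,:300]=cv2.resize(k,(300,300),interpolation=cv2.INTER_CUBIC)
cv2.imwrite('pics/m1.png',m)
```

View pics/m1.png

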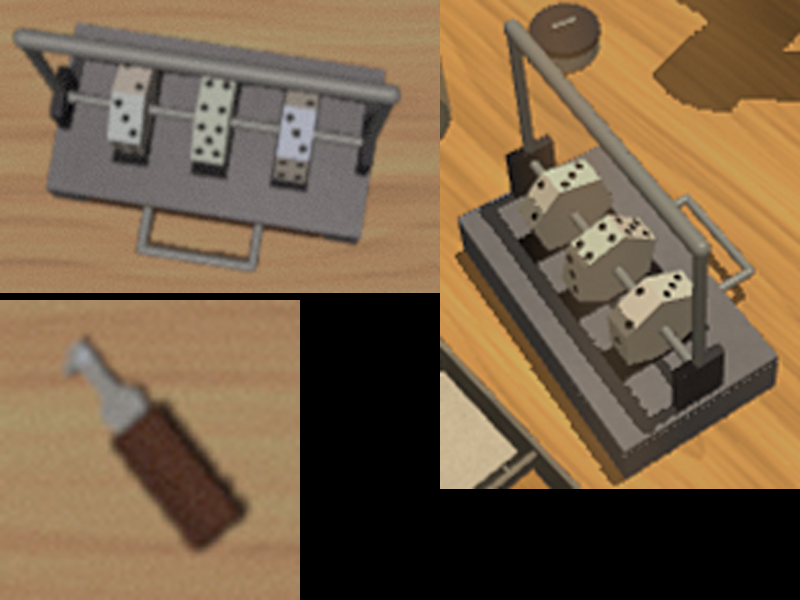

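Montage: the deck corners are at about (48,190), (78,28), (358,240) and (383,72), and the handle's front corners at (140,248) and (255,268). The left wheel shows 3 pips tilted towards the front, the middle about 4/5, and the right 3. The key points up and to the left.

```bash
cat > h.py <<'E'
import numpy as np,cv2
from bench import r
from scipy.spatial.transform import Rotation as R
def ray(n,uv,p=None):
    p=p or r.camera_params(n);K=p['camera_matrix'];T=p['T']
    x=(uv[0]-K[0,2])/K[0,0];y=(uv[1]-K[1,2])/K[1,1]
    if n=='wrist':
        th=np.hypot(x,y);s=np.sin(th)/max(th,1e-9);d=np.array([x*s,-y*s,-np.cos(th)])
    else:d=np.array([x,-y,-1.])
    return T[:3,3],T[:3,:3]@d
def onz(n,uv,z,p=None):
    o,d=ray(n,uv,p);return o+d*(z-o[2])/d[2]
def proj(n,P,p=None):
    p=p or r.camera_params(n);K=p['camera_matrix'];T=p['T']
    c=T[:3,:3].T@(np.asarray(P)-T[:3,3]);v=np.array([c[0],-c[1],-c[2]])
    if n=='wrist':
        rho=np.hypot(v[0],v[1]);th=np.arctan2(rho,v[2]);q=v[:2]/max(rho,1e-9)*th
    else:q=v[:2]/v[2]
    return q*K[[0,1],[0,1]]+K[:2,2]
E
python3 - <<'E'
from h import *
f=440/720*4
P={}
for k,(u,v,z) in dict(fl=(48,190,.055),bl=(78,26,.055),fr=(358,241,.055),br=(384,72,.055),h1=(140,249,.036),h2=(255,268,.036),bar1=(18,37,.28),bar2=(395,95,.28),ax1=(70,97,.095),ax2=(362,143,.095)).items():
    P[k]=onz('top',(u/f+215-.3,v/f+145-.3),z);print(k,P[k].round(4))
print(np.linalg.norm(P['fl']-P['fr']),np.linalg.norm(P['fl']-P['bl']))
def yaw(a,b):d=P[a]-P[b];return np.degrees(np.arctan2(-d[0],d[1]))
print([yaw(*q) for q in(('fl','fr'),('bl','br'),('h1','h2'),('bar1','bar2'),('ax1','ax2'))])
print('c',sum(P[k] for k in('fl','fr','bl','br'))/4,(P['bar1']+P['bar2'])/2,(P['h1']+P['h2'])/2)
im=cv2.imread('pics/top0.png').astype(int);B,G,Rr=im[...,0],im[...,1],im[...,2]
# tag mask
for n,roi in(('top',(265,325,155,215)),('scene',(305,365,405,450))):
    I=cv2.imread(f'pics/{n}0.png');c=I[roi[0]:roi[1],roi[2]:roi[3]].astype(int)
    m=(c.max(2)<115)&(c[...,2]-c[...,0]>12)
    cn=max(cv2.findContours(m.astype(np.uint8),0,1)[0],key=cv2.contourArea)
    rc=cv2.minAreaRect(cn);bx=cv2.boxPoints(rc)+[roi[2],roi[0]];print(n,rc)
    w=np.array([onz(n,q,.016 if n=='top' else .012) for q in bx]);print(w.mean(0),[np.linalg.norm(w[i]-w[i-1]).round(4) for i in range(4)],w.round(4)[:,:2].tolist())
    key=(171.5,276) if n=='top' else (429,354)
    t=onz(n,key,.012);print(t)
E
```

```text
fl [0.6089 0.1919 0.055 ]
bl [0.7737 0.1672 0.055 ]
fr [ 0.5609 -0.1088  0.055 ]
br [ 0.7284 -0.1352  0.055 ]
h1 [0.554  0.1033 0.036 ]
h2 [ 0.536  -0.0096  0.036 ]
bar1 [0.6937 0.1774 0.28  ]
bar2 [ 0.6485 -0.1186  0.28  ]
ax1 [0.6916 0.1664 0.095 ]
ax2 [ 0.6488 -0.1095  0.095 ]
0.3044667636472097 0.1665968891743785
[np.float64(-9.059846331104296), np.float64(-8.500431612177493), np.float64(-9.03505183346633), np.float64(-8.672801253751986), np.float64(-8.807345746339841)]
c [0.66798278 0.0287813  0.055     ] [0.67111044 0.02937937 0.28      ] [0.5449778  0.04680621 0.036     ]
top ((34.06098175048828, 32.95122146606445), (33.73353576660156, 14.524161338806152), 51.34019470214844)
[0.430562   0.30268196 0.016     ] [np.float64(0.0822), np.float64(0.0344), np.float64(0.0824), np.float64(0.0341)] [[0.4508, 0.3427], [0.4728, 0.3163], [0.4102, 0.2627], [0.3885, 0.2891]]
[0.48303472 0.34883003 0.012     ]
scene ((21.5, 26.0), (13.0, 38.0), 0.0)
[0.44026661 0.31364435 0.012     ] [np.float64(0.0314), np.float64(0.1095), np.float64(0.0333), np.float64(0.1098)] [[0.4951, 0.3363], [0.409, 0.2687], [0.3848, 0.2916], [0.4723, 0.3579]]
[0.48787816 0.35783907 0.012     ]
```

```bash
cat >> h.py <<'E'
C=np.array([.669,.029,0]);YAW=np.radians(-8.8)
bx=np.array([np.cos(YAW),np.sin(YAW),0]);by=np.array([-bx[1],bx[0],0]);Z=np.array([0,0,1.])
def lean(phi,yv=None):
    "tool rotation: leaned phi deg, fingers pointing down and along box +x"
    f=np.radians(phi);z=np.sin(f)*bx-np.cos(f)*Z;y=-by
    return np.c_[np.cross(y,z),y,z]
def go(P,Rt):
    s=r.observe();p=s['ee_pos'];A=R.from_quat(s['tool_rot'])
    d=A.inv().apply(np.asarray(P)-p);w=(A.inv()*R.from_matrix(Rt)).as_rotvec()
    print('t %.2f'%s['t'],'shift',d.round(4),'rot',w.round(4),'rows %.1f'%max(np.linalg.norm(d)/.0417,np.linalg.norm(w)/.125))
E
python3 - <<'E'
from h import *
s=r.observe();T=r.camera_params('wrist')['T'];A=R.from_quat(s['tool_rot']).as_matrix()
print(r.camera_params('wrist')['camera_matrix'],A.T@(T[:3,3]-s['ee_pos']),A.T@T[:3,:3])
go([.46,.06,.27],lean(45))
E
```

```text
[[371.64829954   0.         324.1406147 ]
 [  0.         371.64829954 238.84132911]
 [  0.           0.           1.        ]] [ 7.54893531e-02  2.53220506e-05 -1.42677588e-01] [[ 3.64642146e-04  9.55938885e-01  2.93565522e-01]
 [ 9.99999901e-01 -4.23680561e-04  1.37518238e-04]
 [ 2.55837036e-04  2.93565443e-01 -9.55938944e-01]]
t 0.10 shift [ 0.4598 -0.5632 -0.0386] rot [-0.1651  0.7742  0.3928] rows 17.5
```

```bash
M='python3 nudge.py'; 
$M '.13 -.16 -.011 0 0 0;.13 -.16 -.011 0 0 0;.13 -.16 -.011 0 0 0;.13 -.16 -.011 0 0 0;.13 -.16 -.011 0 0 0' .05 
$M '.13 -.16 -.011 0 0 0;.13 -.16 -.011 0 0 0;.13 -.16 -.011 0 0 0;.13 -.16 -.011 0 0 0;.13 -.16 -.011 0 0 0'
$M '.13 -.16 -.011 0 0 0;.13 -.16 -.011 0 0 0;.13 -.16 -.011 0 0 0;.13 -.16 -.011 0 0 0;.13 -.16 -.011 0 0 0'
$M '.07 -.083 -.006 0 0 0;.07 -.083 -.006 0 0 0;.07 -.083 -.006 0 0 0;.07 -.083 -.006 0 0 0'
python3 -c "
from h import *
go([.46,.06,.27],lean(45))"
```

```text
t: 0.52
ee_pos: [0.246, -0.4131, 0.2416]
tool_rot: [0.991, 0.13, -0.0, -0.001]
wrist_force: [1.3, 1.0, 0.3]
finger_gap: 0.0497
grip_force: 0.0
t: 0.93
ee_pos: [0.3301, -0.2251, 0.2531]
tool_rot: [0.991, 0.13, 0.0, -0.0]
wrist_force: [2.8, 0.1, 0.0]
finger_gap: 0.0501
grip_force: 0.0
t: 1.35
ee_pos: [0.4143, -0.0369, 0.2643]
tool_rot: [0.991, 0.131, 0.0, 0.0]
wrist_force: [1.6, -1.7, 0.0]
finger_gap: 0.0499
grip_force: 0.0
t: 1.68
ee_pos: [0.462, 0.0633, 0.2705]
tool_rot: [0.991, 0.133, 0.001, -0.001]
wrist_force: [0.4, -1.0, 0.4]
finger_gap: 0.0503
grip_force: 0.0
t 1.68 shift [-0.0028  0.0027  0.0005] rot [-0.1672  0.7718  0.3977] rows 7.1
```

```bash
M='python3 nudge.py'; 
$M '0 0 0 -.11 .5 .26;0 0 0 -.11 .5 .26;0 0 0 -.11 .5 .26;0 0 0 -.11 .5 .26;0 0 0 -.11 .5 .26'
$M '0 0 0 -.06 .27 .14;0 0 0 -.06 .27 .14;0 0 0 -.06 .27 .14;0 0 0 -.06 .27 .14'
python3 - <<'E'
from h import *
import pickle
p=r.camera_params('wrist');im=r.get_image('wrist')[:,:,::-1];cv2.imwrite('pics/w1.png',im);pickle.dump(p,open('w1.pkl','wb'))
go([.46,.06,.27],lean(45))
print([proj('wrist',C+by*k*.078+Z*.095,p).round() for k in(1,0,-1)])
E
```

```text
t: 2.1
ee_pos: [0.4581, 0.0584, 0.2686]
tool_rot: [0.967, -0.003, 0.252, 0.022]
wrist_force: [-0.1, -0.9, -0.1]
finger_gap: 0.0501
grip_force: 0.0
t: 2.43
ee_pos: [0.4582, 0.0584, 0.2681]
tool_rot: [0.921, -0.074, 0.38, 0.034]
wrist_force: [0.0, -0.4, -0.7]
finger_gap: 0.0504
grip_force: 0.0
t 2.48 shift [ 0.0037 -0.0018 -0.0005] rot [ 0.0107  0.0041 -0.0026] rows 0.1
[array([250., 171.]), array([319., 170.]), array([388., 170.])]
```

View pics/w1.png

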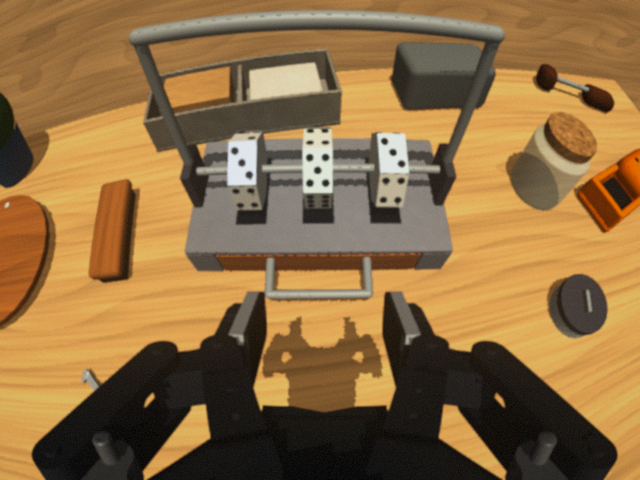

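The wheels are at columns 246, 318 and 391 near row 170. Left shows 3 with 4 below it, middle 5 with 6 below, right 3 with 4 below. I'll zoom and locate the pips numerically.

Run:
```python
from h import *
import pickle
p=pickle.load(open('w1.pkl','rb'));im=cv2.imread('pics/w1.png')
c=im[118:222,218:418];cv2.imwrite('pics/w1z.png',cv2.resize(c,(800,416),interpolation=cv2.INTER_CUBIC))
g=cv2.cvtColor(im,cv2.COLOR_BGR2GRAY)
def ang(uv,y):
    o,d=ray('wrist',uv,p);t=((C+by*y-o)@by)/(d@by);return o+d*t
def polar(uv,y):
    # ray meets hexagon rim: report height vs face for radius in plane of pip
    q=ang(uv,y)-C-Z*.095;return q@bx,q[2]
b=cv2.adaptiveThreshold(cv2.resize(g,None,fx=4,fy=4,interpolation=cv2.INTER_CUBIC),255,cv2.ADAPTIVE_THRESH_MEAN_C,cv2.THRESH_BINARY_INV,41,25)
n,l,st,ce=cv2.connectedComponentsWithStats(b)
for i in range(1,n):
    u,v=ce[i]/4-.375
    if 225<u<415 and 125<v<215 and 15<st[i][4]<600 and max(st[i][2:4])<40: print((round(u-218,1)*4,round(v-118,1)*4),st[i][4])
```

```text
(np.float64(398.4), np.float64(29.6)) 203
(np.float64(271.6), np.float64(42.8)) 141
(np.float64(145.6), np.float64(43.2)) 29
(np.float64(368.0), np.float64(49.6)) 320
(np.float64(425.6), np.float64(48.8)) 359
(np.float64(93.6), np.float64(53.6)) 272
(np.float64(65.2), np.float64(54.0)) 26
(np.float64(648.4), np.float64(54.8)) 23
(np.float64(711.6), np.float64(56.4)) 169
(np.float64(46.0), np.float64(71.2)) 288
(np.float64(131.6), np.float64(78.4)) 307
(np.float64(665.2), np.float64(91.6)) 564
(np.float64(463.2), np.float64(93.2)) 154
(np.float64(329.2), np.float64(90.8)) 131
(np.float64(758.8), np.float64(96.0)) 282
(np.float64(366.4), np.float64(96.4)) 426
(np.float64(427.2), np.float64(96.4)) 429
(np.float64(31.2), np.float64(113.6)) 18
(np.float64(595.2), np.float64(170.4)) 321
(np.float64(202.8), np.float64(173.6)) 385
(np.float64(732.0), np.float64(181.6)) 589
(np.float64(464.4), np.float64(178.4)) 57
(np.float64(328.4), np.float64(180.0)) 77
(np.float64(768.0), np.float64(182.8)) 52
(np.float64(29.6), np.float64(188.0)) 95
(np.float64(710.0), np.float64(222.4)) 67
(np.float64(670.8), np.float64(249.6)) 541
(np.float64(323.6), np.float64(255.6)) 562
(np.float64(730.4), np.float64(250.0)) 520
(np.float64(768.4), np.float64(258.0)) 377
(np.float64(557.6), np.float64(256.0)) 247
(np.float64(297.2), np.float64(261.6)) 26
(np.float64(94.0), np.float64(272.0)) 151
(np.float64(128.8), np.float64(288.8)) 442
(np.float64(70.0), np.float64(290.4)) 441
(np.float64(660.4), np.float64(325.6)) 467
(np.float64(717.2), np.float64(326.8)) 485
(np.float64(455.6), np.float64(332.4)) 60
(np.float64(341.2), np.float64(336.0)) 47
(np.float64(370.8), np.float64(332.4)) 29
(np.float64(143.6), np.float64(345.2)) 305
(np.float64(87.6), np.float64(346.8)) 333
```

View pics/w1z.png

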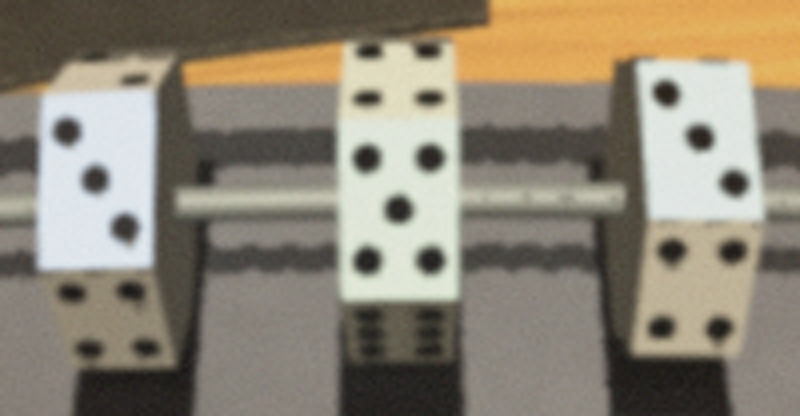

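The zoom gives these centre pips: left '3' at (95,180), middle '5' at (398,209), right '3' at (700,137). The face edges run at rows 90/270 (left), 118/300 (middle) and 60/220/355 (right).

```bash
cat >> h.py <<'E'
def polar(uv,k,p,n='wrist'):
    o,d=ray(n,uv,p);y=k*.078;t=((C+by*y-o)@by)/(d@by);q=o+d*t-C-Z*.095
    return np.hypot(q@bx,q[2])*1e3,np.degrees(np.arctan2(q@bx,q[2]))
E
python3 - <<'E'
from h import *
import pickle
p=pickle.load(open('w1.pkl','rb'))
f=lambda u,v:(u/4+218-.375,v/4+118-.375)
for nm,k,l in(('L',1,[('edge',97,91),('c3',95,180),('edge',97,270),('c4',108,319)]),('M',0,[('e',400,118),('c5',398,209),('e',399,300),('c6',400,332)]),('R',-1,[('e',694,62),('c3',699,137),('e',705,220),('c4',695,288),('e',685,355)])):
    for n,u,v in l: print(nm,n,np.round(polar(f(u,v),k,p),1))
E
```

```text
L edge [52.6 -1.7]
L c3 [ 46.5 -27.9]
L edge [ 47.6 -56. ]
L c4 [ 43.2 -78.5]
M e [176.7 -33.7]
M c5 [220.9 -38.5]
M e [213.7 -41.9]
M c6 [200.1 -43.7]
R e [44.5 26.1]
R c3 [32.5 -1.8]
R e [ 34.9 -42.9]
R c4 [ 30.6 -82.3]
R e [  41.6 -116.2]
```

```bash
cat >> h.py <<'E'
def circ(uv,rad,p,n='wrist'):
    "angle from top (deg, + away) where the ray meets a cylinder about the axle; also y"
    o,d=ray(n,uv,p);q=o-C-Z*.095;a=np.array([q@bx,q[2]]);b=np.array([d@bx,d[2]])
    A,B,D=b@b,a@b,a@a-rad**2;s=B*B-A*D
    t=(-B-np.sqrt(max(s,0)))/A;h=a+b*t
    return np.degrees(np.arctan2(*h)).round(1),((q+d*t)@by*1e3).round(1),s>0
E
python3 - <<'E'
from h import *
import pickle
p=pickle.load(open('w1.pkl','rb'))
f=lambda u,v:(u/4+218-.375,v/4+118-.375)
for nm,l in(('L',[('e',97,91),('c3',95,180),('e',97,270),('c4',108,319),('e',108,367)]),('M',[('e',400,42),('e',400,118),('c5',398,209),('e',399,300),('c6',400,332),('e',400,362)]),('R',[('e',694,62),('c3',699,137),('e',705,220),('c4',695,288),('e',685,355)])):
    for n,u,v in l: print(nm,n,*circ(f(u,v),.04 if n[0]=='c' else .0462,p))
E
```

```text
L e 5.7 79.9 True
L c3 -25.9 79.4 True
L e -56.6 78.3 True
L c4 -83.2 79.0 True
L e -103.7 81.2 True
M e 45.2 1.1 False
M e -8.8 1.0 True
M c5 -38.9 1.6 True
M e -69.0 1.5 True
M c6 -94.3 1.4 True
M e -102.0 1.5 True
R e 20.9 -77.2 True
R c3 -10.2 -76.2 True
R e -41.7 -75.7 True
R c4 -69.3 -75.6 True
R e -96.3 -75.1 True
```

```bash
sed -i 's/^C=.*/C=np.array([.669,.029,0]);YAW=np.radians(-8.8)/; ' h.py
cat >> h.py <<'E'
C=C+.0014*by
def wh(k,phi,back=.012,dy=0):
    Q=lean(phi);go(C+Z*.095+by*(k*.078+dy)-Q[:,2]*back,Q)
E
python3 -c "
from h import *
wh(0,65,.12)"
```

```text
t 2.48 shift [-0.0111 -0.0062  0.1599] rot [ 0.0111  0.3532 -0.0007] rows 3.8
```

```bash
python3 nudge.py '-.011 -.006 .16 .011 .353 0;-.011 -.006 .16 .011 .353 0;-.011 -.006 .16 .011 .353 0;-.011 -.006 .16 .011 .353 0;-.011 -.006 .16 .011 .353 0' .048
python3 -c "
from h import *
wh(0,65)"
```

```text
t: 2.9
ee_pos: [0.4743, 0.0347, 0.2991]
tool_rot: [0.867, -0.078, 0.492, 0.021]
wrist_force: [-0.7, -0.8, 0.4]
finger_gap: 0.0481
grip_force: 0.0
t 2.90 shift [-0.0776 -0.0181  0.2592] rot [-0.0162  0.1042 -0.0372] rows 6.5
```

```bash
python3 -c "
from h import *
print(r.observe()['joint_positions'].round(3))
wh(0,65,.12)"; python3 nudge.py '0 0 0 0 0 0;0 0 0 0 0 0' ;  python3 -c "
from h import *
print(r.observe()['joint_positions'].round(3))
wh(0,65,.12);wh(0,55,.12)"
```

```text
[ 0.13  -0.527  2.562 -1.192  0.242  2.937]
t 2.90 shift [-0.0889 -0.0196  0.1518] rot [-0.0162  0.1042 -0.0372] rows 4.2
t: 3.07
ee_pos: [0.4746, 0.0356, 0.3011]
tool_rot: [0.866, -0.078, 0.494, 0.02]
wrist_force: [0.3, -0.0, -0.6]
finger_gap: 0.0477
grip_force: 0.0
[ 0.132 -0.53   2.561 -1.193  0.243  2.938]
t 3.07 shift [-0.0912 -0.0182  0.1524] rot [-0.018   0.1007 -0.0377] rows 4.3
t 3.07 shift [-0.0703 -0.019   0.1521] rot [-0.0212 -0.0738 -0.036 ] rows 4.0
```

```bash
cat > kin.py <<'E'
from h import *
from scipy.optimize import least_squares
LO=np.array([-3.06,-.79,.05,-1.19,.05,-2.94]);HI=np.array([3.06,1.96,2.63,4.34,2.64,2.94])
def fk(q,L):
    h,a,b,e,c,f=L;A=R.from_euler('ZY',[q[0],q[1]]);B=A*R.from_euler('Y',q[2]);W=B*R.from_euler('ZYZ',q[3:])
    return Z*h+A.apply([f,0,a])+B.apply([e,0,b])+W.apply([0,0,c]),W
E
python3 - <<'E'
from kin import *
s=r.observe()
D=[([-1.37873455,.30891856,1.63504157,0,1.19976411,-.0696789],[.1615613,-.60297483,.23016999],[.991447555,.130501376,-7.6e-5,-.001063]),(s['joint_positions'],s['ee_pos'],s['tool_rot'])]
for q,p,o in D:
    W=fk(q,[0]*6)[1];print((W.inv()*R.from_quat(o)).as_rotvec())
f=least_squares(lambda L:np.concatenate([fk(q,L)[0]-p for q,p,o in D]+[1e-2*(L-np.array([.3,.4,.4,0,.25,0]))]),[.3,.4,.4,0,.25,0]);print(f.x,np.abs(f.fun[:6]).max())
E
```

```text
[ 1.80026883e-05 -1.60507959e-05  1.57078755e+00]
[1.23314773e-16 1.54143467e-16 1.57079633e+00]
[ 0.27417681  0.2793398   0.47714223 -0.0161063   0.12311829  0.09225974] 0.042691923978987384
```

```bash
python3 -c "
from h import *
go([.50,.06,.30],lean(35))"
```

```text
t 3.07 shift [ 0.0089 -0.0279  0.0195] rot [-0.0274 -0.4228 -0.032 ] rows 3.4
```

```bash
cat > sm.py <<'E'
from bench import r
import json
s=r.observe();print(s['joint_positions'].round(3))
open('sm.txt','a').write(json.dumps([list(map(float,s[k])) for k in('joint_positions','ee_pos','tool_rot')])+'\n')
E
python3 sm.py; M='python3 nudge.py'
$M '.009 -.028 .02 -.027 -.42 -.03;.009 -.028 .02 -.027 -.42 -.03;.009 -.028 .02 -.027 -.42 -.03;.009 -.028 .02 -.027 -.42 -.03' | head -3; python3 sm.py
$M '0 0 0 0 0 0;0 0 0 0 0 0' |head -2; python3 sm.py
$M '0 0 0 0 -.2 0;0 0 0 .1 -.2 0;0 0 .03 .1 -.2 0' |head -2; python3 sm.py
$M '0 0 0 0 .2 0;0 0 0 -.1 .2 0;0 .05 0 -.1 .2 0' |head -2; python3 sm.py
```

```text
[ 0.132 -0.53   2.561 -1.193  0.243  2.938]
t: 3.4
ee_pos: [0.5004, 0.0585, 0.2979]
tool_rot: [0.929, -0.079, 0.36, 0.028]
[ 0.167 -0.368  2.324 -0.455  0.519  2.226]
t: 3.57
ee_pos: [0.5022, 0.0571, 0.3002]
[ 0.166 -0.369  2.324 -0.468  0.514  2.241]
t: 3.82
ee_pos: [0.522, 0.0544, 0.2813]
[ 0.016 -0.254  2.208  0.013  0.624  1.71 ]
t: 4.07
ee_pos: [0.5141, 0.0141, 0.269]
[ 0.016 -0.319  2.356 -0.32   0.387  2.004]
```

Run:
```python
from kin import *
import json
D=[json.loads(l) for l in open('sm.txt')]+[[[-1.37873455,.30891856,1.63504157,0,1.19976411,-.0696789],[.1615613,-.60297483,.23016999],[0,0,0,1]]]
def fk2(q,L):
    h,a,f,g,e,b,u,v,w,c,m,n=L
    A=R.from_euler('ZY',q[:2]);B=A*R.from_euler('Y',q[2]);F=B*R.from_euler('Z',q[3]);G=F*R.from_euler('Y',q[4]);W=G*R.from_euler('Z',q[5])
    return Z*h+A.apply([f,g,a])+B.apply([e,0,b])+F.apply([u,v,0])+G.apply([w,0,c])+W.apply([m,n,0])
x0=np.array([.3,.4,0,0,0,.4,0,0,0,.25,0,0])
f=least_squares(lambda L:np.concatenate([fk2(q,L)-p for q,p,o in D]+[1e-4*(L-x0)]),x0);print(f.x.round(4),np.abs(f.fun[:-12]).max())
```

```text
[ 0.3145  0.4818 -0.      0.0435  0.0365  0.5265  0.     -0.     -0.
  0.3173  0.      0.    ] 2.330806248007633e-07
```

```bash
cat > kin.py <<'E'
from h import *
from scipy.optimize import least_squares
LO=np.array([-3.06,-.79,.05,-1.19,.05,-2.94]);HI=np.array([3.06,1.96,2.63,4.34,2.64,2.94])
def fk(q):
    A=R.from_euler('ZY',q[:2]);B=A*R.from_euler('Y',q[2]);W=B*R.from_euler('ZYZ',q[3:])
    return Z*.3145+A.apply([0,.0435,.4818])+B.apply([.0365,0,.5265])+W.apply([0,0,.3173]),W*R.from_euler('Z',np.pi/2)
def ik(P,Q,seed):
    Q=R.from_matrix(Q)
    def e(q):
        p,o=fk(q);return np.r_[(p-P)*3,(o.inv()*Q).as_rotvec()]
    s=least_squares(e,np.clip(seed,LO+.01,HI-.01),bounds=(LO,HI));return s.x.round(3),np.abs(s.fun).max()<2e-3
E
python3 - <<'E'
from kin import *
for k in(0,1,-1):
  for phi in (35,42,50,58,65,72):
    for back in(.012,.12):
      Q=lean(phi);P=C+Z*.095+by*k*.078-Q[:,2]*back;o=[]
      for nm,s in(('A',[.1,.3,1.8,0,.7,1.6]),('B',[.1,.3,1.8,3.1,.7,-1.5]),('Aflip',[.1,.3,1.8,0,.7,-1.5]),('Bflip',[.1,.3,1.8,3.1,.7,1.6])):
        q,ok=ik(P,Q@(np.diag([-1,-1,1]) if 'flip' in nm else np.eye(3)),s)
        if ok:o.append((nm,q.tolist()))
      print(k,phi,back,o)
E
```

```text
0 35 0.012 [('A', [0.033, 0.315, 2.07, -0.608, 0.187, 2.324]), ('Aflip', [0.033, 0.315, 2.07, -0.608, 0.187, -0.818])]
0 35 0.12 [('A', [0.06, 0.048, 2.16, -0.357, 0.354, 2.083]), ('Aflip', [0.06, 0.048, 2.16, -0.357, 0.354, -1.058])]
0 42 0.012 []
0 42 0.12 [('A', [0.083, 0.031, 2.264, -0.894, 0.202, 2.632]), ('Aflip', [0.083, 0.031, 2.264, -0.894, 0.202, -0.51])]
0 50 0.012 [('B', [0.06, 0.35, 2.211, 3.678, 0.324, -1.945]), ('Bflip', [0.06, 0.35, 2.211, 3.678, 0.324, 1.197])]
0 50 0.12 [('B', [0.111, 0.052, 2.369, 4.134, 0.242, -2.377]), ('Bflip', [0.111, 0.052, 2.369, 4.134, 0.242, 0.764])]
0 58 0.012 [('B', [0.075, 0.412, 2.262, 3.509, 0.564, -1.763]), ('Bflip', [0.075, 0.412, 2.262, 3.509, 0.564, 1.379])]
0 58 0.12 [('B', [0.142, 0.131, 2.45, 3.688, 0.495, -1.902]), ('Bflip', [0.142, 0.131, 2.45, 3.688, 0.495, 1.239])]
0 65 0.012 [('B', [0.086, 0.491, 2.289, 3.451, 0.785, -1.69]), ('Bflip', [0.086, 0.491, 2.289, 3.451, 0.785, 1.451])]
0 65 0.12 [('B', [0.167, 0.256, 2.495, 3.565, 0.77, -1.744]), ('Bflip', [0.167, 0.256, 2.495, 3.565, 0.77, 1.397])]
0 72 0.012 [('B', [0.096, 0.58
[... 2163 characters left out ...]
-0.125, 0.391, 2.302, 3.187, 0.565, -1.594]), ('Bflip', [-0.125, 0.391, 2.302, 3.187, 0.565, 1.547])]
-1 58 0.12 [('B', [-0.116, 0.089, 2.501, 3.214, 0.462, -1.615]), ('Bflip', [-0.116, 0.089, 2.501, 3.214, 0.462, 1.526])]
-1 65 0.012 [('B', [-0.123, 0.474, 2.33, 3.18, 0.798, -1.585]), ('Bflip', [-0.123, 0.474, 2.33, 3.18, 0.798, 1.557])]
-1 65 0.12 [('B', [-0.112, 0.224, 2.55, 3.196, 0.767, -1.592]), ('Bflip', [-0.112, 0.224, 2.55, 3.196, 0.767, 1.549])]
-1 72 0.012 [('B', [-0.122, 0.578, 2.339, 3.177, 1.032, -1.579]), ('Bflip', [-0.122, 0.578, 2.339, 3.177, 1.032, 1.563])]
-1 72 0.12 [('B', [-0.109, 0.414, 2.565, 3.19, 1.094, -1.579]), ('Bflip', [-0.109, 0.414, 2.565, 3.19, 1.094, 1.563])]
```

```bash
M='python3 nudge.py'; T='0 0 0 0 0 -.62;0 0 0 0 0 -.62;0 0 0 0 0 -.62;0 0 0 0 0 -.62;0 0 0 0 0 -.62'
for i in 1 2 3 4 5; do $M '0 0 0 0 0 -.62;0 0 0 0 0 -.62;0 0 0 0 0 -.62;0 0 0 0 0 -.62;0 0 0 0 0 -.62' | head -3; done
cat >> h.py <<'E'
FL=np.diag([-1,-1,1])
def wh(k,phi,back=.012,dy=0):
    Q=lean(phi)@FL;go(C+Z*.095+by*(k*.078+dy)-Q[:,2]*back,Q);print(r.observe()['joint_positions'].round(3))
E
python3 -c "
from h import *
wh(0,34,.13)"
```

```text
t: 4.48
ee_pos: [0.514, 0.0102, 0.2712]
tool_rot: [0.908, 0.21, 0.336, 0.14]
t: 4.9
ee_pos: [0.514, 0.0103, 0.2712]
tool_rot: [0.8, 0.477, 0.277, 0.235]
t: 5.32
ee_pos: [0.514, 0.0103, 0.2712]
tool_rot: [0.617, 0.698, 0.192, 0.309]
t: 5.73
ee_pos: [0.514, 0.0103, 0.2711]
tool_rot: [0.374, 0.853, 0.089, 0.353]
t: 6.15
ee_pos: [0.514, 0.0103, 0.2711]
tool_rot: [0.096, 0.927, -0.023, 0.363]
t 6.15 shift [-0.0085  0.045   0.1025] rot [-0.0051  0.1513 -0.0507] rows 2.7
[ 0.008 -0.323  2.355 -0.315  0.39  -1.109]
```

```bash
M='python3 nudge.py'; $M '-.0085 .045 .1 -.005 .151 -.051;-.0085 .045 .1 -.005 .151 -.051;-.0085 .045 .1 -.005 .151 -.051;-.0085 .045 .1 -.005 .151 -.051' .046|head -2
python3 - <<'E'
from h import *
wh(0,36,.012)
import pickle
p=r.camera_params('wrist');cv2.imwrite('pics/w2.png',r.get_image('wrist')[:,:,::-1]);pickle.dump(p,open('w2.pkl','wb'))
E
```

```text
t: 6.48
ee_pos: [0.5975, 0.0426, 0.2023]
t 6.48 shift [-0.0002 -0.0012  0.1177] rot [ 0.001  -0.0378 -0.0045] rows 2.8
[ 0.061  0.03   2.147 -0.305  0.401 -1.105]
```

View pics/w2.png

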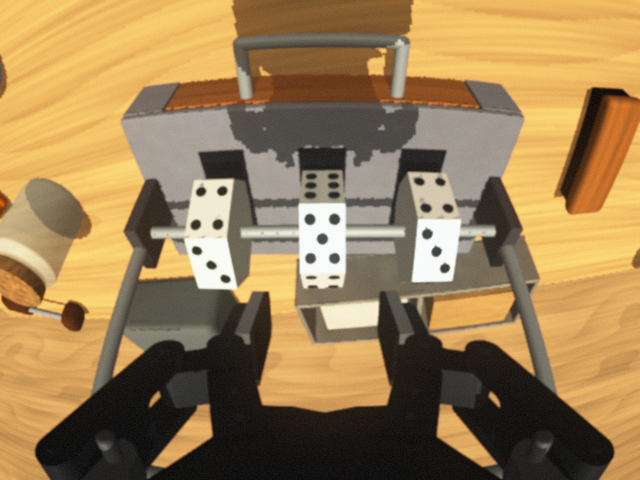

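The flipped view shows the middle wheel (column 323) centred between the fingers (268 and 382), with the '5' at (322,240). Now I'll advance and grip.

```bash
M='python3 nudge.py'; $M '0 -.001 .118 0 -.038 -.004;0 -.001 .118 0 -.038 -.004;0 -.001 .118 0 -.038 -.004;0 -.001 .118 0 -.038 -.004'
$M '0 0 0 0 0 0;0 0 0 0 0 0;0 0 0 0 0 0;0 0 0 0 0 0' .028 25
python3 -c "
from h import *
wh(0,36,.012)
s=r.observe();print(R.from_quat(s['tool_rot']).inv().apply(s['wrist_force']))"
```

```text
t: 6.87
ee_pos: [0.6584, 0.0303, 0.0994]
tool_rot: [0.073, 0.95, -0.024, 0.304]
wrist_force: [-1.2, -0.8, -0.7]
finger_gap: 0.0459
grip_force: 0.0
t: 7.2
ee_pos: [0.661, 0.0314, 0.1082]
tool_rot: [0.074, 0.948, -0.022, 0.309]
wrist_force: [19.1, -0.7, -28.3]
finger_gap: 0.0295
grip_force: 27.9
t 7.20 shift [0.0011 0.0003 0.0036] rot [ 0.0021  0.0025 -0.0021] rows 0.1
[ 0.033  0.305  2.085 -0.699  0.168 -0.726]
[ 1.34856601  2.16795696 34.03927524]
```

```bash
M='python3 nudge.py'; $M '0 0 -.002 0 0 0;0 0 -.002 0 0 0' 
python3 -c "
from h import *
wh(0,36,.012)
s=r.observe();print(R.from_quat(s['tool_rot']).inv().apply(s['wrist_force']))"
```

```text
t: 7.37
ee_pos: [0.66, 0.0315, 0.1097]
tool_rot: [0.074, 0.948, -0.022, 0.309]
wrist_force: [21.1, -1.5, -31.9]
finger_gap: 0.0293
grip_force: 29.5
t 7.37 shift [0.0012 0.0002 0.0054] rot [ 0.0024  0.0026 -0.0023] rows 0.1
[ 0.033  0.301  2.086 -0.689  0.17  -0.735]
[ 1.83519897  1.65577986 38.17308647]
```

```bash
M='python3 nudge.py'; $M '-.001 0 .003 0 .08 0;-.002 0 .003 0 .16 0;-.0035 0 .003 0 .25 0;-.0035 0 .003 0 .25 0' - 22
python3 -c "
from h import *
wh(0,22,.012)
s=r.observe();print(R.from_quat(s['tool_rot']).inv().apply(s['wrist_force']))"
$M '0 0 0 0 0 0;0 0 0 0 0 0' .046
$M '0 0 0 0 0 0' 
python3 -c "
from h import *
wh(0,36,.012)"
```

```text
t: 7.7
ee_pos: [0.665, 0.031, 0.1134]
tool_rot: [0.075, 0.979, -0.013, 0.187]
wrist_force: [-1.5, -4.8, -3.3]
finger_gap: 0.0293
grip_force: 32.9
t 7.70 shift [0.0029 0.0001 0.0067] rot [ 0.0037 -0.0059 -0.0003] rows 0.2
[ 0.008  0.345  1.906 -0.112  0.519 -1.323]
[ 1.95298229 -4.95208347  2.73498581]
t: 7.87
ee_pos: [0.668, 0.0311, 0.115]
tool_rot: [0.076, 0.978, -0.013, 0.194]
wrist_force: [0.2, -0.5, 1.1]
finger_gap: 0.046
grip_force: 0.0
t: 7.95
ee_pos: [0.6672, 0.0314, 0.1139]
tool_rot: [0.076, 0.978, -0.013, 0.193]
wrist_force: [-0.2, -0.7, -0.6]
finger_gap: 0.046
grip_force: 0.0
t 7.95 shift [ 0.008  -0.0007  0.0066] rot [ 0.0039 -0.2391 -0.0024] rows 1.9
[ 0.009  0.345  1.908 -0.119  0.506 -1.314]
```

```bash
M='python3 nudge.py'; $M '.008 -.001 .004 0 -.24 0;.008 -.001 .004 0 -.24 0;.008 -.001 .004 0 -.24 0' |head -2
$M '0 0 0 0 0 0;0 0 0 0 0 0;0 0 0 0 0 0' .028 22
$M '-.001 0 0 0 .08 0;-.002 0 0 0 .16 0;-.0035 0 0 0 .25 0;-.0035 0 0 0 .25 0'
$M '0 0 0 0 0 0;0 0 0 0 0 0;0 0 0 0 0 0' .046
python3 - <<'E'
from h import *
wh(0,33,.012)
import pickle
p=r.camera_params('wrist');cv2.imwrite('pics/w3.png',r.get_image('wrist')[:,:,::-1]);pickle.dump(p,open('w3.pkl','wb'))
E
```

```text
t: 8.2
ee_pos: [0.6591, 0.0293, 0.1046]
t: 8.45
ee_pos: [0.659, 0.0315, 0.104]
tool_rot: [0.074, 0.951, -0.024, 0.298]
wrist_force: [-10.9, 11.1, 4.6]
finger_gap: 0.0294
grip_force: 24.7
t: 8.78
ee_pos: [0.6656, 0.0305, 0.1096]
tool_rot: [0.078, 0.981, -0.013, 0.176]
wrist_force: [-15.6, 9.8, 19.4]
finger_gap: 0.0295
grip_force: 29.8
t: 9.03
ee_pos: [0.6644, 0.0283, 0.1071]
tool_rot: [0.078, 0.981, -0.015, 0.179]
wrist_force: [0.9, -0.2, 0.4]
finger_gap: 0.0461
grip_force: 0.0
t 9.03 shift [0.0027 0.0028 0.0011] rot [-0.0036 -0.2141 -0.0038] rows 1.7
[ 0.005  0.359  1.897 -0.117  0.531 -1.317]
```

View pics/w3.png

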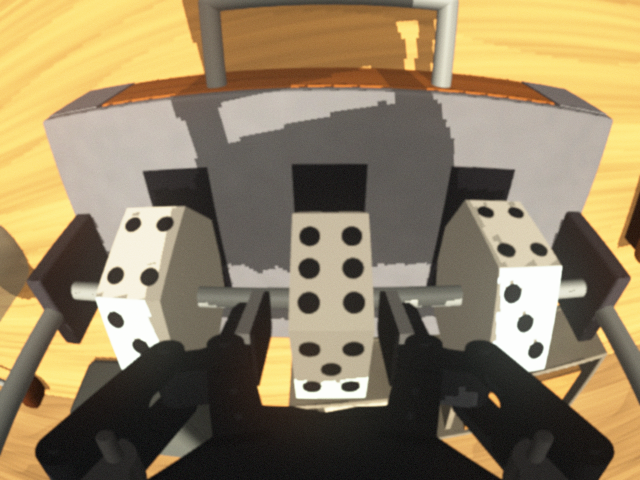

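The middle wheel now shows '6' facing front (centre at 331,268) and '5' moving onto the top (centre at 331,369), with the edge between them at row ~332.

Run:
```python
from h import *
import pickle
p=pickle.load(open('w3.pkl','rb'))
for u,v,q in((331,212,.0462),(331,268,.04),(331,332,.0462),(331,369,.04)):print(u,v,*circ((u,v),q,p))
p=pickle.load(open('w2.pkl','rb'))
for u,v,q in((322,171,.0462),(322,204,.0462),(322,239,.04),(322,272,.0462)):print('w2',u,v,*circ((u,v),q,p))
for u,v,q in((213,180,.0462),(208,207,.04),(213,234,.0462),(212,264,.04),(432,174,.0462),(434,190,.04),(437,220,.0462),(437,250,.04)):print('w2',u,v,*circ((u,v),q,p))
```

```text
331 212 -88.2 0.2 True
331 268 -59.7 0.0 True
331 332 -29.7 -0.1 True
331 369 2.0 0.1 True
w2 322 171 -109.7 0.2 True
w2 322 204 -68.9 0.2 True
w2 322 239 -39.0 0.1 True
w2 322 272 -10.0 -0.1 True
w2 213 180 -97.2 -76.2 True
w2 208 207 -71.3 -77.7 True
w2 213 234 -45.2 -71.3 True
w2 212 264 -11.6 -76.9 True
w2 432 174 -106.0 78.9 True
w2 434 190 -91.0 78.7 True
w2 437 220 -55.7 75.6 True
w2 437 250 -27.1 78.4 True
```

Middle wheel: the '5' is within about 1° of the top. Next is the right wheel.

```bash
M='python3 nudge.py'; $M '0 0.002 -.075 0 0 0;0 0.002 -.075 0 0 0;0 0.002 -.075 0 0 0' |head -2
python3 -c "
from h import *
wh(-1,32,.085)"
```

```text
t: 9.33
ee_pos: [0.6413, 0.0349, 0.1829]
t 9.33 shift [ 0.021  -0.0782  0.0088] rot [-0.0023 -0.1884 -0.0041] rows 2.0
[ 0.018  0.208  1.914 -0.104  0.657 -1.323]
```

```bash
M='python3 nudge.py'; $M '.021 -.078 .009 -.002 -.188 -.004;.021 -.078 .009 -.002 -.188 -.004;.021 -.078 .009 -.002 -.188 -.004' |head -2
$M '0 0 0 0 0 0' |head -1
cat > cap.py <<'E'
import sys,pickle
from h import *
n=sys.argv[1];p=r.camera_params('wrist');cv2.imwrite(f'pics/{n}.png',r.get_image('wrist')[:,:,::-1]);pickle.dump(p,open(n+'.pkl','wb'))
E
python3 cap.py w4; python3 -c "
from h import *
wh(-1,32,.014)"
```

```text
t: 9.58
ee_pos: [0.5977, -0.0428, 0.152]
t: 9.67
t 9.72 shift [-0.0081  0.0023  0.0672] rot [-0.0035 -0.0115 -0.0018] rows 1.6
[-0.131  0.123  2.133 -0.046  0.339 -1.506]
```

View pics/w4.png

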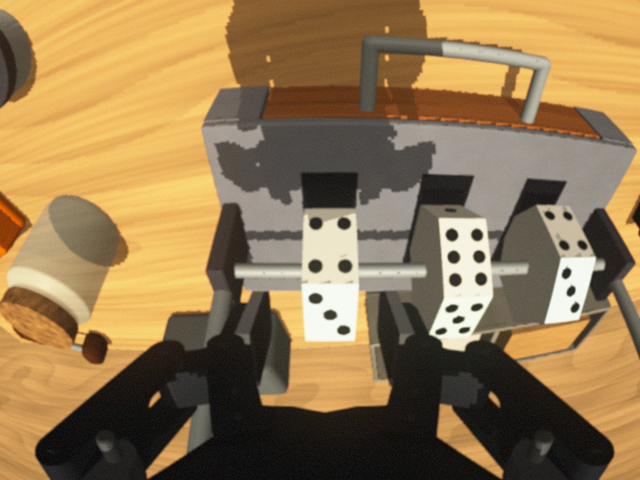

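In w4 the right wheel (column 330) shows '4' with pips at rows 224 and 266, and '3' with pips at (315,298), (330,314) and (344,330). The edge is at row 281, and the middle wheel still shows 5 on top. I'll automate the pip measurement to save on viewed pictures.

```bash
cat > meas.py <<'E'
import sys,pickle
from h import *
from scipy.optimize import brentq
def off(uv,al,p):
    "offset along a rim face turned al from top, and y, of the pip seen at uv"
    o,d=ray('wrist',uv,p);q=o-C-Z*.095;n=np.sin(al)*bx+np.cos(al)*Z;t=(.04-q@n)/(d@n);h=q+d*t
    return h@(np.cos(al)*bx-np.sin(al)*Z),h@by
def pips(n,k):
    p=pickle.load(open(n+'.pkl','rb'));g=cv2.imread(f'pics/{n}.png',0)
    b=cv2.adaptiveThreshold(cv2.resize(g,None,fx=3,fy=3,interpolation=cv2.INTER_CUBIC),255,cv2.ADAPTIVE_THRESH_MEAN_C,cv2.THRESH_BINARY_INV,61,30)
    N,l,st,ce=cv2.connectedComponentsWithStats(b);o=[]
    for i in range(1,N):
        uv=ce[i]/3-.33;w,h,a=st[i][2:5]
        if a>60 and max(w,h)<75 and a>.6*w*h:
            an,y,ok=circ(uv,.041,p)
            if ok and abs(y/1e3-k*.078)<.013:o.append((an,round(y-k*78,1),a,uv.round(1).tolist()))
    return sorted(o,key=lambda e:e[0]),p
def face(uvs,p,g):
    f=lambda a:np.mean([off(u,a,p)[0] for u in uvs])
    return np.degrees(brentq(f,np.radians(g-12),np.radians(g+12)))
if __name__=='__main__':
    o,p=pips(sys.argv[1],int(sys.argv[2]))
    for e in o:print(e)
E
python3 meas.py w4 -1; python3 meas.py w3 0;python3 meas.py w4 0;python3 - <<'E'
from meas import *
p=pickle.load(open('w4.pkl','rb'))
print(face([(316,224),(344,224),(315,266),(345,266)],p,-70),face([(315,298),(330,314),(344,330)],p,-12))
E
```

```text
(np.float64(-90.0), np.float64(-7.9), np.int32(1185), [315.5, 223.0])
(np.float64(-89.7), np.float64(7.9), np.int32(1123), [343.6, 223.2])
(np.float64(-53.9), np.float64(-7.9), np.int32(1347), [315.0, 265.7])
(np.float64(-53.9), np.float64(7.9), np.int32(1334), [344.6, 265.7])
(np.float64(-41.9), np.float64(-1.3), np.int32(132), [327.3, 281.7])
(np.float64(-41.8), np.float64(10.6), np.int32(77), [349.6, 281.7])
(np.float64(-28.6), np.float64(-8.0), np.int32(1070), [315.2, 298.0])
(np.float64(-12.2), np.float64(0.1), np.int32(986), [329.8, 314.5])
(np.float64(14.9), np.float64(8.3), np.int32(899), [343.2, 329.7])
(np.float64(-78.2), np.float64(-8.0), np.int32(2690), [309.3, 235.8])
(np.float64(-78.2), np.float64(7.8), np.int32(2672), [351.4, 235.7])
(np.float64(-59.3), np.float64(7.7), np.int32(2948), [352.5, 267.8])
(np.float64(-59.3), np.float64(-7.9), np.int32(2952), [308.8, 268.1])
(np.float64(-42.1), np.float64(-8.0), np.int32(3082), [308.3, 302.4])
(np.float64(-42.1), np.float64(7.9), np.int32(3102), [353.6, 302.2])
(np.float64(-16.5), np.float64(8.1), np.int32(2095), [352.9, 34
[... 173 characters left out ...]
64(-3.6), np.int32(329), [450.6, 210.5])
(np.float64(-78.7), np.float64(-8.4), np.int32(1110), [451.6, 234.5])
(np.float64(-78.7), np.float64(7.3), np.int32(1034), [476.4, 234.5])
(np.float64(-60.0), np.float64(6.6), np.int32(1078), [478.6, 256.3])
(np.float64(-59.9), np.float64(-9.0), np.int32(1150), [453.4, 256.7])
(np.float64(-42.2), np.float64(7.8), np.int32(1096), [480.5, 278.6])
(np.float64(-42.1), np.float64(-8.1), np.int32(1167), [455.0, 279.4])
(np.float64(-16.4), np.float64(-7.5), np.int32(718), [451.5, 308.0])
(np.float64(-16.3), np.float64(8.3), np.int32(670), [476.2, 306.8])
(np.float64(-0.5), np.float64(-0.4), np.int32(629), [458.0, 319.4])
-70.71372106346706 -10.60991676439269
```

```bash
M='python3 nudge.py'; $M '-.008 .002 .067 -.003 -.011 -.002;-.008 .002 .067 -.003 -.011 -.002;-.008 .002 .067 -.003 -.011 -.002' .046 |head -2
$M '0 0 0 0 0 0' |head -2; python3 -c "
from h import *
wh(-1,32,.014)"
$M '0 0 0 0 0 0;0 0 0 0 0 0;0 0 0 0 0 0' .028 22
python3 cap.py w5; python3 meas.py w5 -1;  python3 -c "
from h import *
wh(-1,32,.014)"
```

```text
t: 9.97
ee_pos: [0.6533, -0.0442, 0.1055]
t: 10.05
ee_pos: [0.6526, -0.044, 0.1076]
t 10.05 shift [ 0.0024 -0.002  -0.0006] rot [0.0012 0.0001 0.0032] rows 0.1
[-0.128  0.293  2.065 -0.056  0.225 -1.497]
t: 10.3
ee_pos: [0.6519, -0.0459, 0.1098]
tool_rot: [0.073, 0.958, -0.022, 0.276]
wrist_force: [3.6, -7.3, -5.9]
finger_gap: 0.0292
grip_force: 23.4
(np.float64(-90.1), np.float64(7.8), np.int32(2582), [344.3, 225.3])
(np.float64(-90.0), np.float64(-7.9), np.int32(2565), [302.8, 225.3])
(np.float64(-54.0), np.float64(-8.0), np.int32(3015), [301.0, 290.2])
(np.float64(-54.0), np.float64(7.9), np.int32(3030), [345.8, 290.3])
(np.float64(-28.7), np.float64(-8.0), np.int32(2105), [301.7, 336.7])
(np.float64(-26.4), np.float64(4.0), np.int32(66), [334.3, 340.3])
(np.float64(-12.8), np.float64(0.0), np.int32(1707), [323.4, 357.6])
t 10.35 shift [ 0.0034 -0.      0.0015] rot [-0.0006  0.0034  0.0023] rows 0.1
[-0.131  0.288  2.068 -0.058  0.224 -1.497]
```

```bash
M='python3 nudge.py'; $M '-.001 0 0 0 .09 0;-.003 0 0 0 .185 0;-.003 0 0 0 .185 0;-.003 0 0 0 .185 0'
python3 cap.py w6; python3 meas.py w6 -1
python3 - <<'E'
from meas import *
wh(-1,21.4,.014)
o,p=pips('w6',-1);f=[e[3] for e in o if -88<e[0]<-32 and e[2]>500];print(len(f),face(f,p,-62))
E
```

```text
t: 10.68
ee_pos: [0.6537, -0.0463, 0.1109]
tool_rot: [0.074, 0.98, -0.015, 0.185]
wrist_force: [-1.9, -4.9, -1.4]
finger_gap: 0.0295
grip_force: 28.4
(np.float64(-80.0), np.float64(7.8), np.int32(2512), [344.5, 226.1])
(np.float64(-79.9), np.float64(-7.9), np.int32(2495), [303.4, 226.0])
(np.float64(-44.0), np.float64(-8.0), np.int32(2980), [301.5, 289.9])
(np.float64(-44.0), np.float64(7.9), np.int32(2982), [346.0, 290.0])
(np.float64(-18.5), np.float64(-8.0), np.int32(2169), [302.1, 336.7])
(np.float64(-2.0), np.float64(0.0), np.int32(1838), [323.7, 358.3])
t 10.73 shift [0.0025 0.0001 0.0022] rot [-0.0016  0.0018  0.0031] rows 0.1
[-0.133  0.329  1.934 -0.019  0.503 -1.537]
4 -61.42312823847187
```

```bash
M='python3 nudge.py'; $M '0 0 0 0 .024 0;0 0 0 0 .024 0;0 0 0 0 .024 0'|head -2
$M '0 0 0 0 0 0;0 0 0 0 0 0;0 0 0 0 0 0' .046 
python3 cap.py w7
python3 - <<'E'
from meas import *
o,p=pips('w7',-1);print([(e[0],e[2]) for e in o]);f=[e[3] for e in o if -88<e[0]<-32 and e[2]>500];print(len(f),face(f,p,-62))
for n in('w3','w4'):
    o,p=pips(n,0);f=[e[3] for e in o if -80<e[0]<-40];print(len(f),face(f,p,-60))
wh(1,24,.09)
E
```

```text
t: 10.98
ee_pos: [0.654, -0.0463, 0.111]
t: 11.23
ee_pos: [0.6544, -0.0446, 0.1112]
tool_rot: [0.074, 0.982, -0.013, 0.175]
wrist_force: [-0.5, 0.1, -0.3]
finger_gap: 0.0461
grip_force: 0.0
[(np.float64(-78.8), np.int32(2509)), (np.float64(-78.7), np.int32(2507)), (np.float64(-42.8), np.int32(2982)), (np.float64(-42.8), np.int32(2943)), (np.float64(-17.3), np.int32(2197)), (np.float64(-0.9), np.int32(1834))]
4 -60.21238348189484
6 -59.689166729694556
6 -60.16058117792474
t 11.28 shift [ 0.008   0.1544 -0.0736] rot [ 0.0005 -0.0665  0.0027] rows 4.1
[-0.131  0.337  1.916 -0.014  0.536 -1.54 ]
```

```bash
M='python3 nudge.py'; $M '0 0 -.08 0 0 0;0 0 -.08 0 0 0;0 0 -.08 0 0 0' |head -2
$M '.008 .155 0 0 -.04 0;.008 .155 0 0 -.04 0;.008 .155 0 0 -.04 0;.008 .155 0 0 -.04 0;.008 .155 0 0 -.04 0' |head -2
python3 cap.py w8; python3 meas.py w8 1; python3 -c "
from h import *
wh(1,22,.014)"
```

```text
t: 11.53
ee_pos: [0.6304, -0.0406, 0.1927]
t: 11.95
ee_pos: [0.6436, 0.1195, 0.1833]
(np.float64(-101.5), np.float64(-7.7), np.int32(582), [301.2, 185.9])
(np.float64(-101.5), np.float64(7.8), np.int32(584), [326.0, 186.0])
(np.float64(-68.4), np.float64(-7.9), np.int32(833), [299.2, 209.9])
(np.float64(-68.4), np.float64(7.9), np.int32(826), [326.3, 210.0])
(np.float64(-43.7), np.float64(-8.0), np.int32(1263), [298.3, 238.9])
(np.float64(-25.8), np.float64(0.1), np.int32(1282), [312.4, 261.3])
(np.float64(-6.1), np.float64(8.0), np.int32(1063), [326.2, 282.6])
(np.float64(25.1), np.float64(-8.1), np.int32(303), [300.3, 301.9])
t 12.00 shift [-0.0027 -0.0041  0.0821] rot [0.0031 0.008  0.0069] rows 2.0
[ 0.172  0.229  1.894 -0.197  0.653 -1.118]
```

```bash
M='python3 nudge.py'; $M '-.003 -.004 .081 .003 .008 .007;-.003 -.004 .081 .003 .008 .007;-.003 -.004 .081 .003 .008 .007' |head -2
$M '0 0 0 0 0 0' | head -2
$M '0 0 0 0 0 0;0 0 0 0 0 0;0 0 0 0 0 0' .028 22
$M '.001 0 0 0 -.08 0;.0025 0 0 0 -.17 0;.0035 0 0.001 0 -.26 0;.0035 0 .001 0 -.26 0'
python3 cap.py w9; python3 meas.py w9 1
$M '0 0 0 0 0 0;0 0 0 0 0 0;0 0 0 0 0 0' .046
python3 -c "
from h import *
wh(1,36,.014);wh(1,21,.014)"
```

```text
t: 12.25
ee_pos: [0.6705, 0.1022, 0.0973]
t: 12.33
ee_pos: [0.6722, 0.1028, 0.1033]
t: 12.58
ee_pos: [0.6754, 0.1078, 0.1089]
tool_rot: [0.078, 0.978, -0.013, 0.191]
wrist_force: [10.1, 11.1, -18.0]
finger_gap: 0.0297
grip_force: 25.3
t: 12.92
ee_pos: [0.6747, 0.1081, 0.1097]
tool_rot: [0.074, 0.947, -0.023, 0.311]
wrist_force: [12.1, 1.0, -11.0]
finger_gap: 0.0292
grip_force: 24.9
(np.float64(-113.3), np.float64(7.8), np.int32(1690), [343.1, 204.6])
(np.float64(-113.2), np.float64(-7.9), np.int32(1692), [304.7, 204.8])
(np.float64(-77.9), np.float64(-8.0), np.int32(2470), [302.2, 251.3])
(np.float64(-77.9), np.float64(7.9), np.int32(2485), [346.0, 251.1])
(np.float64(-53.0), np.float64(-8.0), np.int32(2973), [301.9, 300.0])
(np.float64(-36.1), np.float64(-0.1), np.int32(2470), [324.4, 331.1])
(np.float64(-14.6), np.float64(8.0), np.int32(2138), [345.2, 359.3])
t: 13.22
ee_pos: [0.6748, 0.1022, 0.1101]
tool_rot: [0.078, 0.948, -0.028, 0.309]
wrist_force: [-0.5, -0.1, 0.4]
finger_gap: 0.0461
grip_force: 0.0
t 13.22 shift [0.0045 0.0061 0.0014] rot [-0.0112  0.002  -0.0064] rows 0.2
[ 0.182  0.347  2.018 -0.872  0.27  -0.436]
t 13.22 shift [0.0009 0.0062 0.0019] rot [-0.0103  0.2638 -0.0079] rows 2.1
[ 0.182  0.347  2.018 -0.872  0.27  -0.436]
```

```bash
M='python3 nudge.py'; $M '.001 .006 .001 -.01 .264 -.008;.001 .006 .001 -.01 .264 -.008;.001 .006 .001 -.01 .264 -.008;.001 .006 .001 -.01 .264 -.008' |head -2
python3 -c "
from h import *
wh(1,21,.014)"
$M '0 0 0 0 0 0;0 0 0 0 0 0;0 0 0 0 0 0' .028 22
$M '.001 0 0 0 -.08 0;.0025 0 0 0 -.17 0;.0038 0 0.001 0 -.26 0;.0038 0 .001 0 -.26 0'
python3 cap.py w10; python3 meas.py w10 1
$M '0 0 0 0 0 0;0 0 0 0 0 0;0 0 0 0 0 0' .046
python3 -c "
from h import *
wh(1,21,.014)"
```

```text
t: 13.55
ee_pos: [0.6749, 0.1088, 0.1075]
t 13.55 shift [-0.0014 -0.0004 -0.    ] rot [ 0.0019 -0.0062  0.0009] rows 0.1
[ 0.143  0.395  1.843 -0.19   0.565 -1.132]
t: 13.8
ee_pos: [0.6781, 0.1077, 0.1092]
tool_rot: [0.075, 0.98, -0.014, 0.185]
wrist_force: [3.7, -0.7, 5.2]
finger_gap: 0.0294
grip_force: 22.1
t: 14.13
ee_pos: [0.6736, 0.1087, 0.1072]
tool_rot: [0.072, 0.949, -0.024, 0.307]
wrist_force: [10.0, -15.0, 2.3]
finger_gap: 0.0293
grip_force: 24.6
(np.float64(-126.9), np.float64(7.7), np.int32(918), [341.5, 203.9])
(np.float64(-126.6), np.float64(-7.7), np.int32(926), [305.8, 203.9])
(np.float64(-94.7), np.float64(-8.0), np.int32(1537), [302.7, 230.9])
(np.float64(-94.7), np.float64(7.8), np.int32(1543), [344.2, 230.9])
(np.float64(-70.2), np.float64(-8.0), np.int32(3045), [301.2, 272.8])
(np.float64(-52.2), np.float64(0.0), np.int32(3019), [323.4, 308.7])
(np.float64(-33.1), np.float64(8.0), np.int32(2764), [345.1, 342.9])
(np.float64(-4.7), np.float64(-8.1), np.int32(719), [303.6, 373.8])
t: 14.43
ee_pos: [0.6701, 0.1077, 0.1025]
tool_rot: [0.073, 0.95, -0.025, 0.302]
wrist_force: [-1.0, 0.1, 0.7]
finger_gap: 0.0457
grip_force: 0.0
t 14.43 shift [-0.0081  0.0014 -0.0012] rot [-0.0038  0.2489  0.0004] rows 2.0
[ 0.187  0.355  2.02  -0.843  0.266 -0.465]
```

```bash
M='python3 nudge.py'; $M '-.006 .001 -.001 -.003 .18 0;-.006 .001 -.001 -.003 .18 0;-.006 .001 -.001 -.003 .18 0' |head -2
python3 -c "
from h import *
wh(1,25,.014)"
$M '0 0 0 0 0 0;0 0 0 0 0 0;0 0 0 0 0 0' .028 22
python3 cap.py w11
$M '.001 0 0 0 -.08 0;.0022 0 0 0 -.145 0;.0022 0 0 0 -.145 0;.0022 0 0 0 -.145 0'
python3 cap.py w12
python3 - <<'E'
from meas import *
wh(1,33,.014)
for n in('w11','w12'):
    o,p=pips(n,1);f=[e[3] for e in o if -84<e[0]<-31 and e[2]>500];print(n,len(f),face(f,p,-58))
E
```

```text
t: 14.68
ee_pos: [0.6738, 0.1077, 0.1056]
t 14.68 shift [-0.0021  0.0008 -0.0013] rot [-0.0026 -0.0002  0.001 ] rows 0.1
[ 0.156  0.378  1.898 -0.296  0.466 -1.024]
t: 14.93
ee_pos: [0.6782, 0.1076, 0.1089]
tool_rot: [0.075, 0.972, -0.018, 0.222]
wrist_force: [6.7, -0.8, 2.2]
finger_gap: 0.0297
grip_force: 22.2
t: 15.32
ee_pos: [0.674, 0.1083, 0.1069]
tool_rot: [0.072, 0.954, -0.023, 0.29]
wrist_force: [3.3, 0.6, 3.1]
finger_gap: 0.0294
grip_force: 25.1
t 15.37 shift [ 0.0005  0.0002 -0.0001] rot [-0.0015  0.0146  0.0024] rows 0.1
[ 0.181  0.354  1.996 -0.693  0.293 -0.62 ]
w11 3 -54.32054692945224
w12 2 -56.763571031050304
```

```bash
python3 meas.py w12 1
python3 - <<'E'
from meas import *
o,p=pips('w12',1);f=[e[3] for e in o if -84<e[0]<-30 and e[2]>500];print(len(f),face(f,p,-60))
E
```

```text
(np.float64(-108.1), np.float64(7.8), np.int32(783), [343.9, 214.5])
(np.float64(-108.0), np.float64(-7.9), np.int32(794), [304.8, 214.4])
(np.float64(-84.4), np.float64(-8.0), np.int32(2913), [302.7, 244.4])
(np.float64(-65.7), np.float64(-0.1), np.int32(3050), [324.2, 278.8])
(np.float64(-47.9), np.float64(7.9), np.int32(3083), [346.5, 314.4])
(np.float64(-21.9), np.float64(-8.1), np.int32(1481), [302.7, 356.8])
2 -56.76357103105029
```

```bash
M='python3 nudge.py'; 
$M '-.001 0 0 0 .07 0;-.0015 0 0 0 .1 0;-.0015 0 0 0 .1 0;-.0015 0 0 0 .1 0'
python3 cap.py w13
python3 - <<'E'
from meas import *
wh(1,33,.014)
o,p=pips('w13',1);f=[e[3] for e in o if -90<e[0]<-31 and e[2]>500];print([e[0] for e in o],len(f),face(f,p,-62))
E
```

```text
t: 15.7
ee_pos: [0.6751, 0.1081, 0.1076]
tool_rot: [0.075, 0.967, -0.02, 0.242]
wrist_force: [-0.8, 1.9, 7.8]
finger_gap: 0.03
grip_force: 26.1
t 15.75 shift [0.0017 0.0003 0.    ] rot [-0.0029 -0.0856  0.0011] rows 0.7
[ 0.165  0.366  1.931 -0.392  0.404 -0.925]
[np.float64(-102.1), np.float64(-102.0), np.float64(-78.6), np.float64(-60.0), np.float64(-42.1), np.float64(-16.3)] 3 -60.15272806813324
```

```bash
M='python3 nudge.py'; 
$M '0 0 0 0 0 0;0 0 0 0 0 0;0 0 0 0 0 0' .046|tail -3
$M '0 0 -.12 0 0 0;0 0 -.12 0 0 0;0 0 -.12 0 0 0;0 0 -.12 0 0 0' | head -2
$M '0 -.07 -.05 0 0 0;0 -.07 -.05 0 0 0;0 -.07 -.05 0 0 0' | head -2
python3 cap.py w14
python3 - <<'E'
from meas import *
for k,g in((1,-60),(0,-60),(-1,-60)):
    o,p=pips('w14',k);f=[e[3] for e in o if -90<e[0]<-30 and e[2]>100];print(k,len(f),[e[0] for e in o],face(f,p,g))
go(C-bx*.105+Z*.17,lean(0)@FL);go(C-bx*.1035+Z*.018,lean(0)@FL)
E
```

```text
wrist_force: [-0.2, 0.7, -0.3]
finger_gap: 0.046
grip_force: 0.0
t: 16.33
ee_pos: [0.6209, 0.1175, 0.2194]
t: 16.58
ee_pos: [0.5847, 0.0478, 0.2597]
1 3 [np.float64(-78.0), np.float64(-59.0), np.float64(-41.9), np.float64(-16.6), np.float64(26.1)] -59.407662824746836
0 6 [np.float64(-77.9), np.float64(-77.8), np.float64(-58.9), np.float64(-58.9), np.float64(-41.9), np.float64(-41.9), np.float64(-16.8), np.float64(-16.7), np.float64(0.1), np.float64(26.0), np.float64(26.5)] -59.35037226230039
-1 4 [np.float64(-78.6), np.float64(-78.5), np.float64(-42.8), np.float64(-42.8), np.float64(-17.4), np.float64(-0.3), np.float64(25.7)] -60.09880240393152
t 16.63 shift [ 0.0587 -0.0051  0.0695] rot [-0.0047  0.49   -0.004 ] rows 3.9
t 16.63 shift [ 0.1289 -0.0045  0.2043] rot [-0.0047  0.49   -0.004 ] rows 5.8
```

The code is set: the measured faces are all within 1° of square. Next, hook the drawer handle.

```bash
M='python3 nudge.py'; 
$M '.059 -.005 .07 -.005 .49 -.004;.059 -.005 .07 -.005 .49 -.004;.059 -.005 .07 -.005 .49 -.004;.059 -.005 .07 -.005 .49 -.004' 0 30 | head -2
$M '0 0 0 0 0 0' | tail -2
python3 - <<'E'
from h import *
go(C-bx*.1035+Z*.018,lean(0)@FL)
print(onz('top',(0,0),0)[:0])
E
```

```text
t: 16.97
ee_pos: [0.5607, 0.0491, 0.1623]
finger_gap: 0.0001
grip_force: 0.0
t 17.05 shift [-0.0005 -0.002   0.1467] rot [-0.0009 -0.0072  0.002 ] rows 3.5
[]
```

```bash
M='python3 nudge.py'; 
$M '0 -.002 .147 0 -.007 0;0 -.002 .147 0 -.007 0;0 -.002 .147 0 -.007 0;0 -.002 .147 0 -.007 0;0 -.002 .147 0 -.007 0' 
$M '.025 0 0 0 0 0;.05 0 0 0 0 0;.075 0 0 0 0 0;.1 0 0 0 0 0;.11 0 0 0 0 0'
$M '.006 0 0 0 0 0;.01 0 0 0 0 0;.01 0 0 0 0 0' 
python3 -c "
from h import *
p=r.observe()['ee_pos']-C;print(p@bx,p@by)"
```

```text
t: 17.47
ee_pos: [0.559, 0.0474, 0.0148]
tool_rot: [0.075, 0.997, -0.001, -0.003]
wrist_force: [-0.4, 0.2, -0.6]
finger_gap: 0.0001
grip_force: 0.0
t: 17.88
ee_pos: [0.4542, 0.0641, 0.0214]
tool_rot: [0.074, 0.997, 0.0, 0.003]
wrist_force: [0.5, 0.5, -0.1]
finger_gap: -0.0
grip_force: 1.0
t: 18.13
ee_pos: [0.4531, 0.0648, 0.0229]
tool_rot: [0.074, 0.997, 0.0, 0.01]
wrist_force: [8.5, -3.2, -6.5]
finger_gap: -0.0
grip_force: 4.2
-0.21879110699142226 0.0009521550720520253
```

```bash
M='python3 nudge.py'; 
$M '.01 0 0 0 0 0;.015 0 0 0 0 0;.015 0 0 0 0 0' 
python3 -c "
from h import *
p=r.observe()['ee_pos']-C;print(p@bx,p@by)"
```

```text
t: 18.38
ee_pos: [0.4532, 0.0664, 0.0264]
tool_rot: [0.074, 0.997, 0.001, 0.026]
wrist_force: [27.6, -6.1, -15.0]
finger_gap: -0.0001
grip_force: 13.7
-0.21899511379132433 0.002540554333138762
```

```bash
M='python3 nudge.py'; 
$M '-.025 0 0 0 0 0;-.025 0 0 0 0 0' | head -5
$M '0 0 -.2 0 0 0;0 0 -.2 0 0 0;0 0 -.2 0 0 0;0 0 -.2 0 0 0;0 0 -.2 0 0 0' .05| head -2
$M '0 .2 0 0 0 0;0 .2 0 0 0 0;0 .2 0 0 0 0;0 .2 0 0 0 0;0 .2 0 0 0 0' |head -2
python3 cap.py w15
python3 - <<'E'
from h import *
import pickle
im=r.get_image('top')[:,:,::-1];cv2.imwrite('pics/top2.png',im);cv2.imwrite('pics/sc2.png',r.get_image('scene')[:,:,::-1])
m=np.zeros((600,800,3),np.uint8)
w=cv2.imread('pics/w15.png');m[:390,:520]=cv2.resize(w,(520,390))
m[:240,520:]=cv2.resize(im[145:300,215:395],(280,240))
m[300:600,520:]=cv2.resize(im[250:325,145:215],(280,300))
cv2.imwrite('pics/m2.png',m);s=r.observe();print(s['ee_pos'],s['joint_positions'].round(2),proj('wrist',[.43,.303,.016]))
E
```

```text
t: 18.55
ee_pos: [0.4645, 0.0632, 0.0236]
tool_rot: [0.075, 0.997, 0.001, 0.008]
wrist_force: [1.1, 0.2, 1.0]
finger_gap: -0.0001
t: 18.97
ee_pos: [0.4555, 0.0636, 0.2241]
t: 19.38
ee_pos: [0.4847, 0.264, 0.2214]
[0.48451638 0.26328504 0.22078075] [ 0.42  0.18  1.82 -0.    1.14 -1.  ] [357.58909723 143.1264242 ]
```

View pics/m2.png

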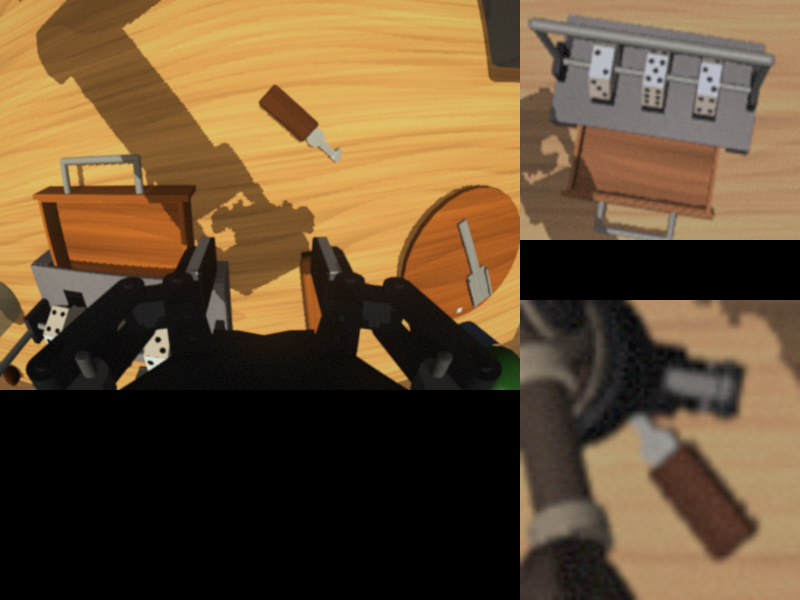

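The drawer is fully open, with 2, 5 and 3 on top. In the wrist view the tag is at about (357,139) and the key tip at about (417,192).

Run:
```python
from h import *
import pickle
p=pickle.load(open('w15.pkl','rb'));I=cv2.imread('pics/w15.png');x0,y0=310,95
c=I[y0:y0+110,x0:x0+120];h=cv2.cvtColor(c,cv2.COLOR_BGR2HSV)
m=((c[...,2]<125)&(c[...,2].astype(int)-c[...,0]>25)).astype(np.uint8)
cn=max(cv2.findContours(m,0,1)[0],key=cv2.contourArea).reshape(-1,2)
w=np.array([onz('wrist',q+[x0,y0],.016,p)[:2] for q in cn])
rc=cv2.minAreaRect((w*1e3).astype(np.float32));bxp=cv2.boxPoints(rc);print(rc,bxp.tolist())
tip=onz('wrist',(417,191),.008,p);print('tip',tip)
ctr=np.array(rc[0])/1e3
e=bxp[1]-bxp[0];f=bxp[2]-bxp[1];l=e if np.linalg.norm(e)>np.linalg.norm(f) else f;l=l/np.linalg.norm(l)
if l@(tip[:2]-ctr)<0:l=-l
print('yaw',np.degrees(np.arctan2(l[1],l[0])),'tip dist',np.linalg.norm(tip[:2]-ctr), np.degrees(np.arctan2(*(tip[:2]-ctr)[::-1])))
```

```text
((427.1295166015625, 302.23260498046875), (69.06430053710938, 30.017688751220703), 40.25682067871094) [[391.0771789550781, 291.3714904785156], [410.4750671386719, 268.4633483886719], [463.1818542480469, 313.0937194824219], [443.7839660644531, 336.0018615722656]]
tip [0.48514612 0.3574848  0.008     ]
yaw 40.256824 tip dist 0.08011698766012419 43.60192900340161
```

```bash
cat >> h.py <<'E'
def down(a):
    "vertical tool, its y at a deg in the world"
    a=np.radians(a);y=np.array([np.cos(a),np.sin(a),0]);return np.c_[np.cross(y,-Z),y,-Z]
E
M='python3 nudge.py'
for i in 1 2 3 ; do $M '0 0 0 0 0 .6;0 0 0 0 0 .6;0 0 0 0 0 .6;0 0 0 0 0 .6;0 0 0 0 0 .6' .06 | head -2; done
python3 -c "
from h import *
go([.43,.304,.1],down(-49.7))"
```

```text
t: 19.95
ee_pos: [0.4843, 0.2595, 0.2205]
t: 20.37
ee_pos: [0.4844, 0.2594, 0.2205]
t: 20.78
ee_pos: [0.4844, 0.2594, 0.2205]
t 20.78 shift [ 0.0209 -0.0676  0.1203] rot [ 0.0035 -0.0007  0.4812] rows 3.8
```

```bash
M='python3 nudge.py'
$M '.021 -.068 .12 .003 0 .481;.021 -.068 .12 .003 0 .481;.021 -.068 .12 .003 0 .481;.021 -.068 .12 .003 0 .481;.021 -.068 .12 .003 0 .481' .05 | head -2
$M '0 0 0 0 0 0' | head -2
python3 -c "
from h import *
go([.43,.304,.006],down(-49.7))"
```

```text
t: 21.2
ee_pos: [0.4246, 0.3029, 0.0959]
t: 21.28
ee_pos: [0.4294, 0.3046, 0.0999]
t 21.28 shift [0.0001 0.0008 0.0939] rot [ 0.0003 -0.      0.0104] rows 2.3
```

```bash
M='python3 nudge.py'
$M '0 0 .035 0 0 .01;0 0.001 .07 0 0 .01;0 .001 .085 0 0 .01;0 .001 .094 0 0 .01' | head -4
$M '0 0 0 0 0 0;0 0 0 0 0 0;0 0 0 0 0 0;0 0 0 0 0 0' .02 30
$M '0 0 -.03 0 0 0;0 0 -.06 0 0 0;0 0 -.09 0 0 0;0 0 -.1 0 0 0'
python3 - <<'E'
from h import *
F=C-bx*(.110+.017) # check below: drawer floor centre when shut taken at box centre + offset
go(np.r_[.43,.304,.1],down(-49.7+40.9))
E
```

```text
t: 21.62
ee_pos: [0.4321, 0.3043, 0.0061]
tool_rot: [0.939, 0.344, 0.001, -0.0]
wrist_force: [-0.0, -0.9, -0.3]
t: 21.95
ee_pos: [0.4329, 0.3061, 0.0082]
tool_rot: [0.939, 0.343, 0.003, -0.001]
wrist_force: [-0.3, 0.6, -0.8]
finger_gap: 0.0289
grip_force: 32.7
t: 22.28
ee_pos: [0.4343, 0.3073, 0.1119]
tool_rot: [0.939, 0.344, 0.006, -0.001]
wrist_force: [1.7, 1.1, -0.8]
finger_gap: 0.0291
grip_force: 32.7
t 22.28 shift [-0.0056 -0.0003  0.0119] rot [ 0.0061 -0.0114 -0.7158] rows 5.7
```

```bash
M='python3 nudge.py'
$M '0 0 -.02 .006 -.011 -.6;0 0 -.02 .006 -.011 -.6;0 0 -.02 .006 -.011 -.6;0 0 -.02 .006 -.011 -.6;0 0 -.02 .006 -.011 -.6' | head -2
python3 - <<'E'
from h import *
P=C-bx*.135-by*.017;print(P)
go(np.r_[P[:2],.12],down(-8.8))
E
```

```text
t: 22.7
ee_pos: [0.4309, 0.3052, 0.1267]
[0.53320259 0.03423673 0.        ]
t 22.70 shift [-0.2349  0.1695  0.0069] rot [-0.0071  0.0054 -0.1101] rows 6.9
```

```bash
M='python3 nudge.py'
$M '-.14 .1 0 -.007 .005 -.11;-.14 .1 0 -.007 .005 -.11;-.14 .1 0 -.007 .005 -.11;-.14 .1 0 -.007 .005 -.11;-.14 .1 0 -.007 .005 -.11' | head -2
python3 -c "
from h import *
P=C-bx*.135-by*.017
go(np.r_[P[:2],.11],down(-8.8))"
```

```text
t: 23.12
ee_pos: [0.492, 0.1385, 0.1269]
t 23.12 shift [-0.0961  0.0576  0.0174] rot [ 0.0022  0.003  -0.0099] rows 2.7
```

```bash
M='python3 nudge.py'
$M '-.096 .058 .017 .002 .003 -.01;-.096 .058 .017 .002 .003 -.01;-.096 .058 .017 .002 .003 -.01;-.096 .058 .017 .002 .003 -.01' | head -2
$M '0 0 0 0 0 0;0 0 0 0 0 0' | head -2
python3 cap.py w16
python3 -c "
from h import *
P=C-bx*.135-by*.017
go(np.r_[P[:2],.02],down(-8.8))
w=cv2.imread('pics/w16.png');t=r.get_image('top')[:,:,::-1]
m=np.zeros((480,800,3),np.uint8);m[:,:560]=cv2.resize(w,(560,480));m[:240,560:]=cv2.resize(t[160:280,240:360],(240,240));cv2.imwrite('pics/m3.png',m)"
```

```text
t: 23.45
ee_pos: [0.5338, 0.035, 0.1093]
t: 23.62
ee_pos: [0.5314, 0.0399, 0.1094]
t 23.67 shift [-0.006   0.0032  0.0894] rot [-0.0035 -0.0024  0.0043] rows 2.2
```

View pics/m3.png

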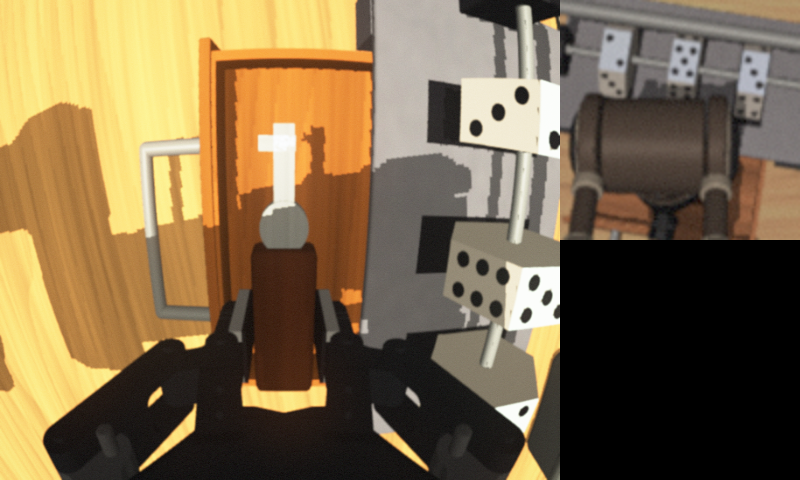

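The key is held straight over the open drawer: tag at (285,315), between the front wall at column 217 and the deck at column 370. Lower it and release.

```bash
M='python3 nudge.py'
$M '-.003 .002 .04 -.003 -.002 .004;-.005 .003 .07 -.003 -.002 .004;-.005 .003 .082 -.003 -.002 .004;-.005 .003 .089 -.003 -.002 .004;-.005 .003 .089 -.003 -.002 .004'
$M '0 0 0 0 0 0' | head -4
python3 -c "
from h import *
P=C-bx*.135-by*.017
go(np.r_[P[:2],.018],down(-8.8))"
```

```text
t: 24.13
ee_pos: [0.5324, 0.0352, 0.0193]
tool_rot: [0.759, 0.651, -0.001, -0.001]
wrist_force: [-0.7, -0.3, -1.8]
finger_gap: 0.029
grip_force: 32.7
t: 24.22
ee_pos: [0.5345, 0.0349, 0.0213]
tool_rot: [0.759, 0.651, 0.001, 0.0]
wrist_force: [-0.1, -0.3, -0.6]
t 24.22 shift [-0.0009 -0.0012  0.0033] rot [ 0.0013 -0.0002  0.0007] rows 0.1
```

```bash
M='python3 nudge.py'
$M '0 0 .002 0 0 0;0 0 .003 0 0 0;0 0 .003 0 0 0' | tail -3
$M '0 0 0 0 0 0;0 0 0 0 0 0;0 0 0 0 0 0' .046 | tail -3
$M '0 0 -.05 0 0 0;0 0 -.1 0 0 0;0 0 -.14 0 0 0;0 0 -.17 0 0 0;0 0 -.17 0 0 0'|head -2
$M '.15 -.12 -.04 0 0 0;.15 -.12 -.04 0 0 0;.15 -.12 -.04 0 0 0;.15 -.12 -.04 0 0 0;.15 -.12 -.04 0 0 0'|head -2
$M '0 -.1 0 0 0 0;0 -.1 0 0 0 0;0 -.1 0 0 0 0;0 -.1 0 0 0 0'|head -2
python3 - <<'E'
from h import *
t=r.get_image('top')[:,:,::-1];cv2.imwrite('pics/top3.png',t);t=t.astype(int)
a=cv2.imread('pics/top0.png').astype(int)
# movement of bystanders: mean abs difference in their patches
for n,(u,v) in dict(tin=(437,285),jar=(454,195),brush=(187,195)).items():
    print(n,np.abs(t-a)[v-25:v+25,u-25:u+25].max(2).mean().round(1))
# tag: dark brown in the drawer (drawer floor near z=.025)
x0,y0=255,190;c=t[y0:y0+80,x0:x0+100]
m=((c[...,2]<100)&(c[...,2]-c[...,0]>15)).astype(np.uint8)
for q in sorted(cv2.findContours(m,0,1)[0],key=cv2.contourArea)[-3:]:
    if cv2.contourArea(q)<30:continue
    w=np.array([onz('top',k+[x0,y0],.025)-C for k in q.reshape(-1,2)]);w=np.c_[w@bx,w@by].astype(np.float32)*1e3
    print('tag box frame mm',cv2.minAreaRect(w))
s=r.observe();print(s['t'],s['ee_pos'])
E
```

```text
wrist_force: [0.7, -1.2, -0.0]
finger_gap: 0.0287
grip_force: 32.7
wrist_force: [-1.0, 0.8, 0.4]
finger_gap: 0.0458
grip_force: 0.0
t: 25.13
ee_pos: [0.5401, 0.0342, 0.1968]
t: 25.55
ee_pos: [0.4366, 0.2031, 0.2283]
t: 25.88
ee_pos: [0.3353, 0.2164, 0.2266]
tin 5.1
jar 4.9
brush 5.1
tag box frame mm ((-133.7945098876953, -24.246864318847656), (30.993907928466797, 70.13655090332031), 0.609759509563446)
25.9333 [0.3379035  0.21647426 0.22732987]
```

Tag is flat and aligned, 31×70 mm at (-134,-24) mm in the box frame, and the bystanders haven't moved. Last check is the drawer extension, from the handle and front edge, and the wheels.

Run:
```python
from h import *
for n in('top0','top3'):
    g=cv2.imread(f'pics/{n}.png').astype(float);sat=g.max(2)-g.min(2)
    for y in(-.03,0,.03):
        xs=np.arange(-.27,-.10,.001);v=[]
        for x in xs:
            u=proj('top',C+bx*x+by*y+Z*.036);v.append(cv2.getRectSubPix(sat.astype(np.float32),(1,1),tuple(map(float,u)))[0,0])
        v=np.array(v);i=np.argmin(v[:150 if n=='top0' else 60]);w=v<v[i]+20;print(n,y,'handle',xs[i].round(3),v[i],xs[:100][w[:100]].round(3)[[0,-1]])
```

```text
Traceback (most recent call last):
IndexError: index 0 is out of bounds for axis 0 with size 0
```

Run:
```python
from h import *
a=cv2.imread('pics/top2.png',0);b=cv2.imread('pics/top3.png',0)
for k in(1,0,-1):
    u=proj('top',C+by*k*.078+Z*.13);x,y=map(int,u)
    A=b[y-14:y+14,x-9:x+9];B=a[y-18:y+18,x-13:x+13];r_=cv2.matchTemplate(B,A,cv2.TM_CCOEFF_NORMED);print(k,cv2.minMaxLoc(r_)[1:4:2])
```

```text
1 (0.9968751072883606, (4, 4))
0 (0.9966003894805908, (4, 4))
-1 (0.9968952536582947, (4, 4))
```

Wheels unchanged (best match at zero shift, 0.997). Fixing the handle check.

Run:
```python
from h import *
for n,lo,hi in(('top0',-.16,-.105),('top3',-.27,-.215)):
    g=cv2.imread(f'pics/{n}.png').astype(np.float32);sat=g.max(2)-g.min(2);xs=np.arange(lo,hi,.001)
    for y in(-.03,0,.03):
        v=np.array([cv2.getRectSubPix(sat,(1,1),tuple(map(float,proj('top',C+bx*x+by*y+Z*.036))))[0,0] for x in xs])
        w=np.clip(np.percentile(v,60)-20-v,0,None);print(n,y,(xs@w/w.sum()).round(4),v.min())
```

```text
top0 -0.03 -0.1239 6.6054206
top0 0 -0.1242 5.2125025
top0 0.03 -0.1241 6.763145
top3 -0.03 -0.2338 5.674251
top3 0 -0.2341 6.960226
top3 0.03 -0.2345 6.0627174
```

```bash
python3 -c "
from bench import r
print(r.hand_in())"
```

```text
the job is handed in; nothing more can be done
None
```

The job is handed in: the wheels show 2, 5, 3 (within about 1° of square), the drawer is pulled out the full 110 mm, the spare key lies flat inside it, and the tin, jar and brush have not moved, at 26 s of the 72 s allowed.

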